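Shift-end: sort the shakers under the work light and set the timer

TASK

Pull the red knob of the work light out (up) until it clicks and stays, so that you can see the job. With the light on, stand every steel shaker upright in its row, tall ones in the blue-walled lane and short ones in the yellow-walled lane, and wind the kitchen timer that has a grip bar for their drying time: turn the red dial by that bar anticlockwise (seen from above) until the white line points at the green mark on the base, pressing the timer down onto the worktop so that it does not spin along. When all that is done push the knob fully home again to switch the light off; leave the thermometer, the tape roll and the peeler behind the work alone.

Things in the scene. Friction and masses are not known exactly. Their poses are not given: they have to be found in the camera images.
- knob (a joint): travel of the push-pull knob of the work light, m: 0 = pushed home (off), 0.016 = pulled straight up to the stop (on). It snaps to either end past the middle (8 mm); leaving either end takes about 5 N, at either end it stays by itself
- knob_head (a point): centre of the red knob head, a vertical cylinder 26 mm across and 26 mm tall, moving with the knob; when home the head spans 62 to 88 mm above the worktop, over a thin shaft, with 12 mm free below it down to the black switch box (90 x 90 mm, top at 50 mm). A green band on the shaft shows when it is out
- lamp: the fixed work light; origin under the knob's axis, on the worktop. The box stands on a grey plate 100 x 100 mm, 12 mm high; a strut leads from it along the worktop to a round foot (100 mm across) 200 mm ahead (own +x) and 120 mm to own -y, which carries a 16 mm post with a round lamp head (76 mm across) up to 400 mm high, about 172 mm ahead and 92 mm to own -y of the knob
- tall_row: fixed steel lane with blue walls, for the tall shakers in single file: 66 x 220 mm outside, its length along its own y, short side along its own x; floor 4 mm thick, walls 4 mm thick and 14 mm high (inside 58 x 212 mm); room for three shakers, about 66 mm apart; origin at the centre of its underside. The two lanes may change places
- short_row: fixed steel lane with yellow walls, for the short shakers in single file: 66 x 220 mm outside, its length along its own y, short side along its own x; floor 4 mm thick, walls 4 mm thick and 14 mm high (inside 58 x 212 mm); room for three shakers, about 66 mm apart; origin at the centre of its underside. The two lanes may change places
- tall_1: one of up to three tall steel shakers: upright cylinder, 46 mm across, 85 mm tall, dark cap, weighted base, 120 g or so; origin at the centre of its underside, z up. The short ones look the same but for their height
- tall_2: one of up to three tall steel shakers: upright cylinder, 46 mm across, 85 mm tall, dark cap, weighted base, 120 g or so; origin at the centre of its underside, z up. The short ones look the same but for their height
- tall_3: one of up to three tall steel shakers: upright cylinder, 46 mm across, 85 mm tall, dark cap, weighted base, 120 g or so; origin at the centre of its underside, z up. The short ones look the same but for their height
- short_1: one of up to three short steel shakers: upright cylinder, 46 mm across, 55 mm tall, dark cap, weighted base, 120 g or so; origin at the centre of its underside, z up
- short_2: one of up to three short steel shakers: upright cylinder, 46 mm across, 55 mm tall, dark cap, weighted base, 120 g or so; origin at the centre of its underside, z up
- short_3: one of up to three short steel shakers: upright cylinder, 46 mm across, 55 mm tall, dark cap, weighted base, 120 g or so; origin at the centre of its underside, z up
- timer: free-standing kitchen timer, about 70 g: white base 62 mm across from the worktop to 18 mm up, red dial 58 mm across from 19 mm up, tapering to 36 mm up at the middle; across the dial stands an upright red grip bar, 46 mm long, 12 mm wide, centred on the axis, its top 57 mm above the worktop, with a white line on one half; origin at the centre of the underside, z up (the dial's axis)
- timer_dial (a joint): angle of the timer's dial on its base, rad, growing anticlockwise seen from above, 0 to 5.76; starts at 0 to 0.5; at 0 the white line points along the timer's own -x; the white line points at the green mark at 2.0. The dial stays where it is left and takes about 0.02 N m turned slowly, more when turned fast (0.05 N m more per rad/s); the light base resists less than that and spins along unless pressed down with 5 N or more
- timer_pointer (a point): outer top end of the white line on the red grip bar of the dial, 23 mm from the axis, 57 mm above the worktop; the bar and its line turn with the dial; the bar's length lies along the line from the axis to this point
- timer_mark_point (a point): outer end of the green tab on the timer's white base, 37 mm from the axis
- probe: cream hand thermometer, 165 x 52 x 22 mm, lying behind the work; leave alone; origin at the centre of its underside
- roll: roll of brown tape lying flat, 100 mm across, 25 mm high; leave alone; origin at the centre of its underside
- peeler_1: white vegetable peeler, 170 x 25 x 18 mm, lying; leave alone; origin at the centre of its underside
Not all that is in view belongs to the job. What is shaped like the short_2 but orange or turquoise is not meant.

How it is judged:
On the way, in this order (a step that is already met when the one before it is completed fails the run):
1. the light is on: the knob is pulled out to its stop (value of joint knob above 0.0135 m), for 0.2 s.
2. with the light still on, every shaker stands in its row and the timer is set to its mark (value of joint knob above 0.0135 m and x of tall_1 in the frame of tall_row between -0.015 and 0.015 m and y of tall_1 in the frame of tall_row between -0.095 and 0.095 m and z of tall_1 in the frame of tall_row between 0 and 0.009 m and angle between each of tall_1, tall_2, tall_3, short_1, short_2, short_3, timer's own z axis and vertical below 0.1 rad and linear speed of each of tall_1, tall_2, tall_3, short_1, short_2, short_3, timer below 0.03 m/s and x of tall_2 in the frame of tall_row between -0.015 and 0.015 m and y of tall_2 in the frame of tall_row between -0.095 and 0.095 m and z of tall_2 in the frame of tall_row between 0 and 0.009 m and x of tall_3 in the frame of tall_row between -0.015 and 0.015 m and y of tall_3 in the frame of tall_row between -0.095 and 0.095 m and z of tall_3 in the frame of tall_row between 0 and 0.009 m and x of short_1 in the frame of short_row between -0.015 and 0.015 m and y of short_1 in the frame of short_row between -0.095 and 0.095 m and z of short_1 in the frame of short_row between 0 and 0.009 m and x of short_2 in the frame of short_row between -0.015 and 0.015 m and y of short_2 in the frame of short_row between -0.095 and 0.095 m and z of short_2 in the frame of short_row between 0 and 0.009 m and x of short_3 in the frame of short_row between -0.015 and 0.015 m and y of short_3 in the frame of short_row between -0.095 and 0.095 m and z of short_3 in the frame of short_row between 0 and 0.009 m and value of joint timer_dial between 1.7 and 2.3 rad and height (world z) of timer below 0.006 m), for 0.2 s.
3. the knob is pushed fully home (value of joint knob below 0.0025 m), for 0.2 s.
At the end, for the whole second after the job is handed in: The knob is home (within 2.5 mm), every present shaker stands upright (within 0.1 rad) on the floor of its own lane, at rest, tall in blue, short in yellow; the timer stands flat on the worktop with its dial at 2.0 rad, give or take 0.3 (value of joint knob below 0.0025 m and x of tall_1 in the frame of tall_row between -0.015 and 0.015 m and y of tall_1 in the frame of tall_row between -0.095 and 0.095 m and z of tall_1 in the frame of tall_row between 0 and 0.009 m and angle between each of tall_1, tall_2, tall_3, short_1, short_2, short_3, timer's own z axis and vertical below 0.1 rad and linear speed of each of tall_1, tall_2, tall_3, short_1, short_2, short_3, timer below 0.03 m/s and x of tall_2 in the frame of tall_row between -0.015 and 0.015 m and y of tall_2 in the frame of tall_row between -0.095 and 0.095 m and z of tall_2 in the frame of tall_row between 0 and 0.009 m and x of tall_3 in the frame of tall_row between -0.015 and 0.015 m and y of tall_3 in the frame of tall_row between -0.095 and 0.095 m and z of tall_3 in the frame of tall_row between 0 and 0.009 m and x of short_1 in the frame of short_row between -0.015 and 0.015 m and y of short_1 in the frame of short_row between -0.095 and 0.095 m and z of short_1 in the frame of short_row between 0 and 0.009 m and x of short_2 in the frame of short_row between -0.015 and 0.015 m and y of short_2 in the frame of short_row between -0.095 and 0.095 m and z of short_2 in the frame of short_row between 0 and 0.009 m and x of short_3 in the frame of short_row between -0.015 and 0.015 m and y of short_3 in the frame of short_row between -0.095 and 0.095 m and z of short_3 in the frame of short_row between 0 and 0.009 m and value of joint timer_dial between 1.7 and 2.3 rad and height (world z) of timer below 0.006 m); the robot touches nothing.
It fails at once if the thermometer, the tape roll or the peeler is moved more than 3 cm (distance of any of probe, roll, peeler_1 from where it was at the start of the episode above 0.03 m).
Of tall_1, tall_2, tall_3, short_1, short_2, short_3 only 4 to 6 are there at a start; the rules pass over those that are not, and their reading is None.
At some moment in a run one of tall_1, tall_2, tall_3, short_1, short_2, short_3, timer may be knocked a few centimetres aside while the robot is not near it.
It also fails if it takes over 210 s, if anything falls off the work surface, if the arm or the gripper's body presses on something with over 40 N, if the wrist force passes 120 N, or if a joint passes its speed limit or range.

ROBOT

A 6-joint arm with a two-finger parallel gripper is mounted at the origin on a cart in front of the work surface, level with it; the furniture and walls round the work are solid. World frame = base frame: x ahead of the robot, y to its left, z up, the work surface at z = 0. Lengths are in m, angles in rad, forces in N, time in s.
With the tool pointing down it reaches from about 0.35 to 0.975 m from the base axis. Payload 7.1 kg.
Tool frame: the origin (TCP) lies between the finger pads; the fingertips stand 14 mm ahead of it and the grasp point (between the pads) lies 5 mm behind it (tips_ahead is the distance from the TCP to the fingertips, in m); z points along the fingers, y is the line along which they close (so a half turn about z gives the same grasp; the last joint's range is limited). The gripper opens to 88 mm and grips with 3 to 60 N. Pads are 20 mm wide; open, the fingers measure 115 mm over their backs; the gripper's body (75 mm by 178 mm) begins 61 mm behind the grasp point.
Start: joints at [-1.263, 0.423, 1.63, -0, 1.089, -0.019], TCP at [0.201, -0.592, 0.237] pointing down, gripper open.
Joint ranges: [-3, 3], [-0.9, 2.11], [0.09, 2.58], [-1.31, 4.45], [0.11, 2.69], [-2.54, 2.54]. Speed limits (rad/s): [2.39, 2.39, 3.01, 3.14, 3.14, 3.14].

INTERFACE

Orientations are given as a unit quaternion [w, x, y, z].
In Python, from cell import * gives the robot as it stands.
- The arm moves only by the tool step_arm, never from a script. Its argument "moves" is a list of rows, each an object of numbers: "fingers": the gripper's target within -1 to 1 (fully open at 1, half-way at 0, shut at -1); "x", "y", "z": the shift along the tool's x, y, z in mm; "wx", "wy", "wz": the turn, a rotation vector about the tool's x, y, z in rad. A call has exactly 10 rows; each row shifts and turns the commanded pose from where the row before left it, along the tool's axes as they then stand; what a row does not reach is not made up. A row lasts 1/12 s, in which the tool goes at most 41.7 mm and 7.16 degrees, less where a joint would pass 70% of its speed; a pose out of reach is approached as far as the arm can. A call is refused whole if a number of a shift passes 41.7 or a number of a turn 0.125, either way. A call with a gripper value outside its range is refused whole. The fingers move at their own pace and stop on an object; the grip force is fixed at half the most. Time passes only in rows, so rows that do not move let the fingers close, or fill a call up. It gives the time, the measured TCP pose, the force, the opening and the grip force at its end, in the units of the state.
- read_state(): the state, without advancing time (a new reading comes with each control period).
- get_image(name): name is "side" or "top"; returns the picture (400x640x3 uint8, red, green, blue); there is no depth.
- camera_model(name): a dict with "vertical_fov" (degrees; the focal length in pixels is half the picture's height over the tangent of half this angle, whatever the lens; pixels are square), "cx", "cy" (the principal point, pixels), "R" (3x3) and "t" (3): a world point X has camera coordinates R X + t. Camera axes: x right, y down, z forward; pixel columns grow to the right and rows downward; lengths in m; the calibration is good to about 2 mm. A picture is of the moment at which its call begins. camera_model takes no time and is no camera call.
- job_done(): hands the job in; it is judged then, once.
The state is a dict: "t": time; "qpos": joint angles; "dq": joint speeds; "tau": joint torques, N m; "ee_pos": TCP position; "eef_rot": TCP orientation; "ft_force": force on the tool from outside, world axes, zero at the start; "moment": the same for the moment, N m; "opening": opening from 0.0 (shut) to 1.0 (fully open); "finger_force": force on a finger pad.
Only numpy, scipy, OpenCV 4.12 (cv2) and the standard library are available. Lean on these libraries where they do the work, as an engineer would, in place of code of your own. Each camera call takes 0.05 s, during which the arm holds its last target. There are 200 camera calls.

## Working session

There is one attempt and no reset: what is moved stays moved. The work goes in short steps, Python scripts to look and compute and a tool call to move; the robot and the scene stay as the last step left them, time stands still between calls to the robot, and variables do not carry over. Pictures are saved under pics/ and viewed, at most 14 in all, crops included, and the job is handed in when it is done.

Besides the shell and the picture viewer there is one more tool, called by a JSON object that holds its "fn" and its "kwargs". step_arm: Moves the arm, as the interface text tells. Its arguments: {"type":"object","properties":{"moves":{"type":"array","items":{"type":"object","properties":{"fingers":{"type":"number"},"x":{"type":"number"},"y":{"type":"number"},"z":{"type":"number"},"wx":{"type":"number"},"wy":{"type":"number"},"wz":{"type":"number"}}}}},"required":["moves"]}

```bash
ls; mkdir -p pics
cat > h.py <<'E'
from cell import *
import numpy as np, cv2
def snap(n,f):
    im=get_image(n); cv2.imwrite('pics/'+f,im[:,:,::-1]); return im
def cam(n):
    c=camera_model(n); f=200/np.tan(np.radians(c['vertical_fov'])/2)
    return f,c['cx'],c['cy'],np.array(c['R']),np.array(c['t'])
def ray(n,u,v,z):
    f,cx,cy,R,t=cam(n); d=R.T@np.array([(u-cx)/f,(v-cy)/f,1]); o=-R.T@t
    return o+d*(z-o[2])/d[2]
def proj(n,X):
    f,cx,cy,R,t=cam(n); p=R@np.array(X)+t; return np.array([f*p[0]/p[2]+cx,f*p[1]/p[2]+cy])
E
python3 - <<'E'
from h import *
s=read_state(); print({k:np.round(v,3) for k,v in s.items()})
for n in('top','side'):
    snap(n,n+'0.png'); f,cx,cy,R,t=cam(n); print(n,f,cx,cy,(-R.T@t).round(3),R.round(2).tolist(),camera_model(n).keys())
E
```

```text
pics
{'t': np.float64(0.0), 'qpos': array([-1.263,  0.424,  1.631, -0.   ,  1.089, -0.019]), 'dq': array([-0.   ,  0.002,  0.   ,  0.001,  0.   , -0.   ]), 'tau': array([-2.0000e-03, -5.4463e+01, -2.7367e+01,  6.4000e-02,  2.3000e-02,
       -0.0000e+00]), 'ee_pos': array([ 0.2  , -0.591,  0.236]), 'eef_rot': array([-0.001,  0.987,  0.163, -0.   ]), 'ft_force': array([-1.013, -0.642, -0.581]), 'moment': array([-0.049,  0.028,  0.025]), 'finger_force': np.float64(0.0), 'opening': np.float64(1.002)}
top 423.759446726588 319.1324030147679 198.35324070304412 [0.479 0.026 1.224] [[0.02, -1.0, -0.0], [-0.99, -0.02, -0.1], [0.1, 0.0, -0.99]] dict_keys(['vertical_fov', 'cx', 'cy', 'R', 't'])
side 425.02890543146697 317.5774907584823 206.51335484152423 [0.666 1.06  0.944] [[-1.0, 0.06, 0.02], [0.03, 0.65, -0.76], [-0.06, -0.75, -0.65]] dict_keys(['vertical_fov', 'cx', 'cy', 'R', 't'])
```

```bash
ls -la pics
```

```text
total 808
drwxr-xr-x 2 agent agent   4096 Dec  3 23:14 .
drwxr-xr-x 3 agent agent   4096 Dec  3 23:14 ..
-rw-r--r-- 1 agent agent 433484 Dec  3 23:14 side0.png
-rw-r--r-- 1 agent agent 381609 Dec  3 23:14 top0.png
```

View pics/top0.png

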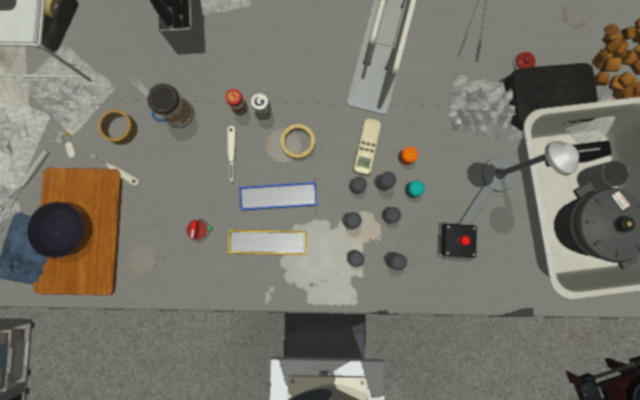

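View pics/side0.png

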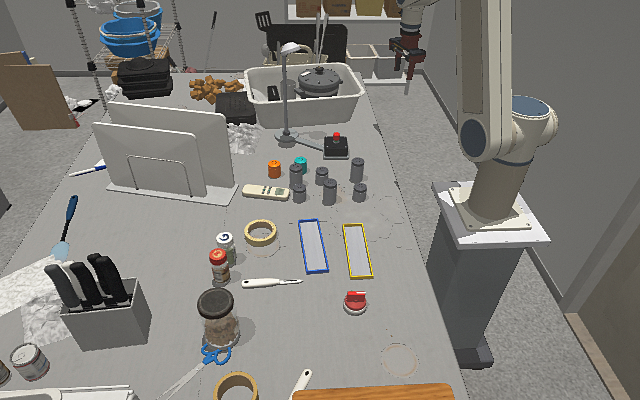

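Top view: six dark caps at about (358,185), (386,180), (352,220), (392,215), (356,258) and (397,261). The orange (409,155) and turquoise (415,188) ones are decoys. The blue lane is at (278,196), the yellow lane at (267,242), the timer at (197,230) and the knob at (465,241). The round red thing at (525,60) is another candidate timer, so I'll enlarge these.

Run:
```python
from h import *
t=cv2.imread('pics/top0.png'); s=cv2.imread('pics/side0.png')
a=cv2.resize(t[140:290,330:500],None,fx=2.3,fy=2.3,interpolation=2)
b=cv2.resize(s[125:215,240:390],None,fx=2.6,fy=2.6,interpolation=2)
c=cv2.resize(t[205:255,172:222],(200,200),interpolation=2)
d=cv2.resize(s[280:330,330:380],(200,200),interpolation=2)
e=cv2.resize(t[35:85,500:550],(200,200),interpolation=2)
o=np.zeros((600,800,3),np.uint8)
o[:a.shape[0],:a.shape[1]]=a; o[:b.shape[0],400:400+b.shape[1]]=b
o[390:590,0:200]=c;o[390:590,210:410]=d;o[390:590,420:620]=e
cv2.imwrite('pics/crop0.png',o)
hsv=cv2.cvtColor(t,cv2.COLOR_BGR2HSV)
def comps(n,m,lo):
    k,l,st,ce=cv2.connectedComponentsWithStats(m.astype(np.uint8))
    for i in range(1,k):
        if st[i,4]>=lo: print(n,st[i].tolist(),ce[i].round(1))
H,S,V=[hsv[...,i].astype(int) for i in range(3)]
red=((H<6)|(H>174))&(S>170)&(V>90)
comps('red',red,15); comps('green',(H>45)&(H<80)&(S>100),3)
comps('dark',(V<85)&(np.indices(V.shape)[0]>165)&(np.indices(V.shape)[1]<425)&(np.indices(V.shape)[0]<280)&(np.indices(V.shape)[1]>330),60)
for nm,m in(('blue',(H>105)&(H<125)&(S>130)),('yel',(H>15)&(H<32)&(S>130))):
    m=m.copy(); m[:170]=0;m[270:]=0;m[:,:215]=0;m[:,340:]=0
    p=np.argwhere(m)[:,::-1].astype(np.float32); r=cv2.minAreaRect(p); print(nm,len(p),r)
    b=cv2.boxPoints(r); w=np.array([ray('top',*q,.014) for q in b]); print(w.round(3).tolist(), w.mean(0).round(3))
```

```text
red [517, 53, 17, 14, 139] [526.   59.5]
red [227, 90, 14, 15, 57] [235.3  98.8]
red [188, 221, 9, 17, 71] [192.9 226.7]
red [198, 222, 7, 15, 58] [201.2 229.7]
red [460, 236, 11, 10, 84] [464.7 240.2]
green [207, 227, 4, 3, 10] [208.8 228. ]
dark [374, 172, 22, 19, 295] [384.8 181.1]
dark [349, 177, 17, 17, 223] [357.3 185.2]
dark [405, 183, 11, 15, 65] [408.2 191.3]
dark [382, 207, 19, 17, 244] [390.7 214.9]
dark [343, 213, 18, 16, 204] [351.2 220.1]
dark [348, 251, 16, 15, 139] [354.8 257.8]
dark [384, 252, 23, 18, 303] [394.9 260.6]
blue 58 ((276.95526123046875, 195.7840576171875), (22.019535064697266, 74.91632843017578), 86.42366790771484)
[[0.63, 0.262, 0.014], [0.647, 0.047, 0.014], [0.584, 0.042, 0.014], [0.567, 0.256, 0.014]] [0.607 0.152 0.014]
yel 121 ((266.4281005859375, 241.81549072265625), (76.80599212646484, 23.14678382873535), 0.9548412561416626)
[[0.442, 0.287, 0.014], [0.508, 0.288, 0.014], [0.508, 0.069, 0.014], [0.442, 0.069, 0.014]] [0.475 0.178 0.014]
```

View pics/crop0.png

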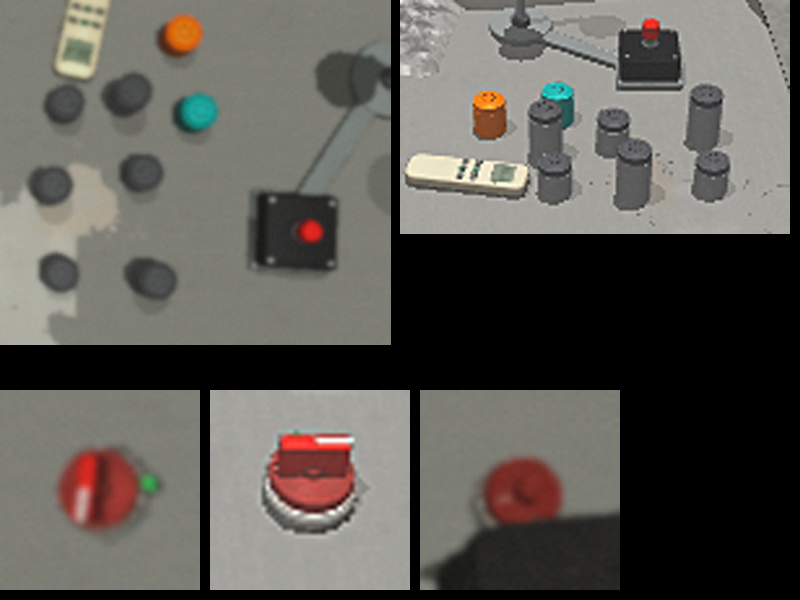

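The crop confirms the timer with the bar is at top (197,230), with its green mark to the right. The red disc at (525,60) has no bar. In the side view the tall shakers are at (296,165), (357,161) and (330,182), and the short ones at (322,170), (299,186) and (360,186). In the top view that makes (386,180), (397,261) and (352,220) tall, and the other three dark caps short. Next I measure positions.

```bash
cat >> h.py <<'E'
def capfit(im,u,v,h,n='top'):
    # cap disc: Hough circle of the known size on an enlarged crop
    f,cx,cy,R,t=cam(n); d=(R@ray(n,u,v,h)+t)[2]; r=0.023*f/d; k=6; w=20
    u0,v0=int(u)-w,int(v)-w
    g=cv2.cvtColor(im[v0:v0+2*w,u0:u0+2*w],cv2.COLOR_RGB2GRAY); g=cv2.GaussianBlur(cv2.resize(g,None,fx=k,fy=k,interpolation=cv2.INTER_CUBIC),(0,0),3)
    c=cv2.HoughCircles(g,cv2.HOUGH_GRADIENT,1,200,param1=40,param2=5,minRadius=int(r*k*.93),maxRadius=int(r*k*1.06)+1)
    if c is None: return None
    c=c[0,0]; p=((c[0]+.5)/k-.5+u0,(c[1]+.5)/k-.5+v0)
    return np.array(p),ray(n,*p,h)
def tri(a,b):
    A=[];B=[]
    for n,p in(('top',a),('side',b)):
        f,cx,cy,R,t=cam(n)
        for row,val in((0,(p[0]-cx)/f),(1,(p[1]-cy)/f)):
            A.append(R[row]-val*R[2]); B.append(val*t[2]-t[row])
    return np.linalg.lstsq(np.array(A),np.array(B),rcond=None)[0]
def cen(m):
    p=np.argwhere(m); return p.mean(0)[::-1]
def hsv(im): return [x.astype(int) for x in cv2.split(cv2.cvtColor(im,cv2.COLOR_RGB2HSV))]
def red(im):
    H,S,V=hsv(im); return ((H<7)|(H>173))&(S>150)&(V>80)
def box(m,u0,v0,u1,v1):
    o=np.zeros_like(m); o[v0:v1,u0:u1]=m[v0:v1,u0:u1]; return o
E
python3 - <<'E'
from h import *
t=cv2.imread('pics/top0.png')[:,:,::-1].copy(); s=cv2.imread('pics/side0.png')[:,:,::-1].copy()
V=hsv(t)[2]; print('V row215',V[215,375:405].tolist()); print('nadir',proj('top',[.479,.026,0]))
k=tri(cen(box(red(t),450,225,480,255)),cen(box(red(s),325,125,350,147))); print('knob',k.round(4))
for nm,u,v,h in(('T',384,181,.085),('T',395,261,.085),('T',351,220,.085),('S',391,215,.055),('S',357,185,.055),('S',355,258,.055)):
    p,X=capfit(t,u,v,h); print(nm,p.round(1),X.round(4),'side pred',proj('side',X).round(1))
# timer
H,S,Vv=hsv(t); g=cen(box((H>45)&(H<80)&(S>90),200,220,215,236)); print('green',g,ray('top',*g,.018).round(4))
m=box((S<70)&(Vv>150),183,216,206,245); print('white',m.sum(),cen(m),ray('top',*cen(m),.057).round(4))
r=box(red(t)|m,183,216,206,245); print('dial',cen(r),ray('top',*cen(r),.03).round(4))
rs=red(s); b=box(rs,340,285,375,318); print('side red',np.argwhere(b).min(0),np.argwhere(b).max(0),tri(cen(r),cen(b)).round(4))
E
```

```text
V row215 [126, 125, 126, 126, 125, 121, 102, 74, 53, 49, 55, 62, 68, 77, 81, 79, 78, 81, 82, 82, 77, 78, 79, 74, 70, 82, 105, 122, 126, 127]
nadir [320.04482537 241.29495115]
knob [ 0.4883 -0.3646  0.0729]
T [382.3 181.2] [ 0.6442 -0.1401  0.085 ] side pred [297.1 167.7]
T [392.3 259. ] [ 0.4355 -0.1672  0.085 ] side pred [356.  162.1]
T [350.8 219.7] [ 0.5383 -0.0557  0.085 ] side pred [329.7 182. ]
S [389.5 214.2] [ 0.5569 -0.1645  0.055 ] side pred [321.6 170.1]
S [362.3 166.8] [ 0.688  -0.0885  0.055 ] side pred [284.7 184.1]
S [354.5 258. ] [ 0.4353 -0.069   0.055 ] side pred [359.2 185.9]
green [208.63636364 227.90909091] [0.5113 0.3433 0.018 ]
white 7 [192. 234.] [0.4928 0.378  0.057 ]
dial [196.82300885 228.83185841] [0.5078 0.3732 0.03  ]
side red [291 345] [310 365] [0.5062 0.3753 0.0239]
```

```bash
cat >> h.py <<'E'
def capfit2(im,u,v,h,thr=100,w=17,n='top'):
    # silhouette: far edge (away from the camera's foot) belongs to the cap rim; mid-line across it
    f,cx,cy,R,t=cam(n); c=-R.T@t; nad=proj(n,[c[0],c[1],0]); r=0.023*f/(R@ray(n,u,v,h)+t)[2]
    k=4; u0,v0=int(u)-w,int(v)-w
    V=cv2.resize(im[v0:v0+2*w,u0:u0+2*w].max(2),None,fx=k,fy=k,interpolation=cv2.INTER_CUBIC)
    nl,l,st,ce=cv2.connectedComponentsWithStats((V<thr).astype(np.uint8))
    i=1+np.argmin(np.hypot(*(ce[1:]-k*w).T)+1e3*(st[1:,4]<800)); p=(np.argwhere(l==i)[:,::-1]+.5)/k-.5+[u0,v0]
    d=np.array([u,v])-nad; d/=np.hypot(*d); e=np.array([-d[1],d[0]])
    a=p@d; b=p@e; q=d*(a.max()-r)+e*(b.max()+b.min())/2
    return q,ray(n,*q,h),(a.max()-a.min())/r/2,(b.max()-b.min())/r/2
E
python3 - <<'E'
from h import *
t=cv2.imread('pics/top0.png')[:,:,::-1].copy()
for nm,u,v,h in(('T',386,180,.085),('T',397,261,.085),('T',352,220,.085),('S',392,215,.055),('S',358,185,.055),('S',356,258,.055)):
  for thr in(85,100):
    q,X,a,b=capfit2(t,u,v,h,thr); print(nm,q.round(1),X.round(4),round(a,2),round(b,2),'side',proj('side',X).round(1))
E
```

```text
T [386.3 179.4] [ 0.6493 -0.1507  0.085 ] 1.23 1.06 side [295.6 166. ]
T [386.8 178.9] [ 0.6506 -0.1522  0.085 ] 1.3 1.14 side [295.2 165.7]
T [397.3 261.4] [ 0.4293 -0.1805  0.085 ] 1.32 0.98 side [357.3 159.9]
T [397.9 261.8] [ 0.4283 -0.1821  0.085 ] 1.39 1.06 side [357.5 159.6]
T [351.3 219.8] [ 0.5379 -0.057   0.085 ] 1.0 0.99 side [329.8 181.7]
T [351.6 219.5] [ 0.5387 -0.0578  0.085 ] 1.05 1.05 side [329.5 181.6]
S [391.5 214.3] [ 0.5567 -0.1699  0.055 ] 1.1 1.02 side [321.5 169.2]
S [392.  214.3] [ 0.5567 -0.1715  0.055 ] 1.17 1.11 side [321.5 169. ]
S [357.6 184.4] [ 0.6383 -0.0758  0.055 ] 1.08 0.98 side [299.4 186. ]
S [360.4 180.5] [ 0.6494 -0.0835  0.055 ] 1.41 1.06 side [296.1 184.7]
S [355.1 258.3] [ 0.4345 -0.0706  0.055 ] 1.02 0.86 side [359.4 185.6]
S [355.8 258.6] [ 0.4336 -0.0725  0.055 ] 1.09 0.91 side [359.5 185.3]
```

{"fn": "step_arm", "kwargs": {"moves": [{"wz":-0.124,"fingers":0},{"wz":-0.124},{"wz":-0.124},{"wz":-0.124},{"wz":-0.124},{"wz":-0.124},{"wz":-0.124},{"wz":-0.124},{"wz":-0.124},{"wz":-0.124}]}}

```text
invalid input
```

```bash
cat >> h.py <<'E'
def mv(x,y,z):
    # shifts in mm along the tool's axes to reach world TCP target; heading error of tool
    from scipy.spatial.transform import Rotation as Ro
    s=read_state(); q=s['eef_rot']; R=Ro.from_quat([q[1],q[2],q[3],q[0]]).as_matrix()
    print('t',round(float(s['t']),1),'pos',s['ee_pos'].round(4),'yaxis deg',np.degrees(np.arctan2(R[1,1],R[0,1])).round(1),'tilt',np.degrees(np.arccos(-R[2,2])).round(2),'F',s['ft_force'].round(1),'open',round(float(s['opening']),2),'ff',round(float(s['finger_force']),1),'j6',s['qpos'][5].round(2))
    print('shift',(1e3*R.T@(np.array([x,y,z])-s['ee_pos'])).round(1))
E
python3 - <<'E'
from h import *
mv(.488,-.3646,.120)
t=cv2.imread('pics/top0.png')[:,:,::-1].copy()
H,S,V=hsv(t); m=box((H>105)&(H<128)&(S>70),225,175,330,215); p=np.argwhere(m)[:,::-1].astype(np.float32); r=cv2.minAreaRect(p); print(len(p),r)
w=np.array([ray('top',*q,.014) for q in cv2.boxPoints(r)]); print(w.round(3).tolist(),w.mean(0))
E
```

```text
t 0.1 pos [ 0.2005 -0.5915  0.236 ] yaxis deg -71.3 tilt 0.08 F [-0.4 -0.5  0.5] open 1.0 ff 0.0 j6 -0.02
shift [ 345.1 -122.4  116.2]
410 ((277.4174499511719, 195.73367309570312), (23.905736923217773, 76.8367691040039), 86.26860046386719)
[[0.632, 0.264, 0.014], [0.651, 0.044, 0.014], [0.582, 0.038, 0.014], [0.564, 0.257, 0.014]] [0.60714343 0.15066934 0.014     ]
```

{"fn": "step_arm", "kwargs": {"moves": [{"x":0,"y":0,"z":0,"wx":0,"wy":0,"wz":-0.124,"fingers":0},{"x":0,"y":0,"z":0,"wx":0,"wy":0,"wz":-0.124,"fingers":0},{"x":0,"y":0,"z":0,"wx":0,"wy":0,"wz":-0.124,"fingers":0},{"x":0,"y":0,"z":0,"wx":0,"wy":0,"wz":-0.124,"fingers":0},{"x":0,"y":0,"z":0,"wx":0,"wy":0,"wz":-0.124,"fingers":0},{"x":0,"y":0,"z":0,"wx":0,"wy":0,"wz":-0.124,"fingers":0},{"x":0,"y":0,"z":0,"wx":0,"wy":0,"wz":-0.124,"fingers":0},{"x":0,"y":0,"z":0,"wx":0,"wy":0,"wz":-0.124,"fingers":0},{"x":0,"y":0,"z":0,"wx":0,"wy":0,"wz":-0.124,"fingers":0},{"x":0,"y":0,"z":0,"wx":0,"wy":0,"wz":-0.124,"fingers":0}]}}

```text
t: 0.93
ee_pos: [0.2006, -0.5916, 0.2362]
eef_rot: [-0.0, 0.706, 0.708, 0.0]
ft_force: [-0.1, -0.4, -0.7]
opening: 0.502
finger_force: 0.0
```

```bash
python3 -c "
from h import *
mv(.488,-.3646,.120)"
```

```text
t 0.9 pos [ 0.2006 -0.5916  0.2362] yaxis deg 0.1 tilt 0.05 F [-0.1 -0.4 -0.7] open 0.5 ff 0.0 j6 -1.27
shift [226.3 288.  116.3]
```

{"fn": "step_arm", "kwargs": {"moves": [{"x":22.6,"y":28.8,"z":0,"wx":0,"wy":0,"wz":0,"fingers":0},{"x":22.6,"y":28.8,"z":0,"wx":0,"wy":0,"wz":0,"fingers":0},{"x":22.6,"y":28.8,"z":0,"wx":0,"wy":0,"wz":0,"fingers":0},{"x":22.6,"y":28.8,"z":0,"wx":0,"wy":0,"wz":0,"fingers":0},{"x":22.6,"y":28.8,"z":0,"wx":0,"wy":0,"wz":0,"fingers":0},{"x":22.6,"y":28.8,"z":0,"wx":0,"wy":0,"wz":0,"fingers":0},{"x":22.6,"y":28.8,"z":0,"wx":0,"wy":0,"wz":0,"fingers":0},{"x":22.6,"y":28.8,"z":0,"wx":0,"wy":0,"wz":0,"fingers":0},{"x":22.6,"y":28.8,"z":0,"wx":0,"wy":0,"wz":0,"fingers":0},{"x":22.6,"y":28.8,"z":0,"wx":0,"wy":0,"wz":0,"fingers":0}]}}

```text
t: 1.77
ee_pos: [0.4906, -0.3655, 0.2364]
eef_rot: [-0.0, 0.709, 0.706, -0.0]
ft_force: [-0.1, -0.2, -0.4]
opening: 0.501
finger_force: 0.0
```

{"fn": "step_arm", "kwargs": {"moves": [{"x":0,"y":0,"z":12,"wx":0,"wy":0,"wz":0,"fingers":0},{"x":0,"y":0,"z":12,"wx":0,"wy":0,"wz":0,"fingers":0},{"x":0,"y":0,"z":12,"wx":0,"wy":0,"wz":0,"fingers":0},{"x":0,"y":0,"z":12,"wx":0,"wy":0,"wz":0,"fingers":0},{"x":0,"y":0,"z":12,"wx":0,"wy":0,"wz":0,"fingers":0},{"x":0,"y":0,"z":12,"wx":0,"wy":0,"wz":0,"fingers":0},{"x":0,"y":0,"z":12,"wx":0,"wy":0,"wz":0,"fingers":0},{"x":0,"y":0,"z":12,"wx":0,"wy":0,"wz":0,"fingers":0},{"x":0,"y":0,"z":12,"wx":0,"wy":0,"wz":0,"fingers":0},{"x":0,"y":0,"z":8,"wx":0,"wy":0,"wz":0,"fingers":0}]}}

```text
t: 2.6
ee_pos: [0.4889, -0.3669, 0.1189]
eef_rot: [-0.001, 0.709, 0.706, -0.0]
ft_force: [0.4, 1.3, -0.2]
opening: 0.505
finger_force: 0.0
```

Run:
```python
from h import *
mv(.488,-.3646,.071)
t=snap('top','t1.png'); s=snap('side','s1.png')
a=cv2.resize(t[170:290,400:540],(467,400),interpolation=2); b=cv2.resize(s[60:180,290:390],(333,400),interpolation=2)
cv2.imwrite('pics/c1.png',np.hstack([a,b])[:,:,::-1])
```

```text
t 2.6 pos [ 0.4889 -0.3669  0.1189] yaxis deg -0.2 tilt 0.08 F [ 0.4  1.3 -0.2] open 0.5 ff 0.0 j6 -0.66
shift [ 2.2 -0.9 47.9]
```

View pics/c1.png

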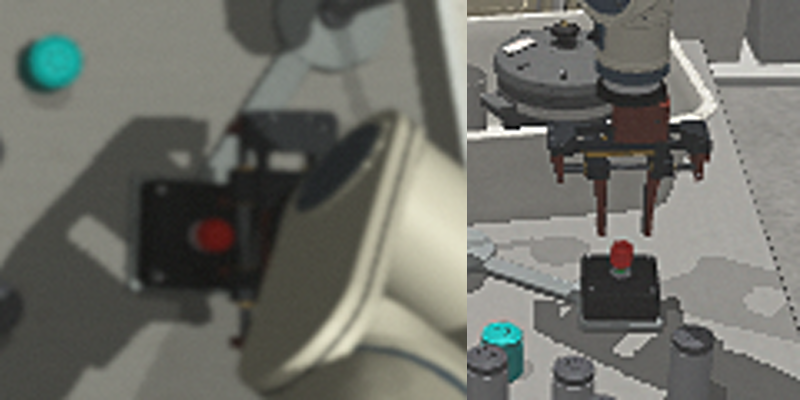

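The knob at (215,235) in the top crop is centred between the fingers in the side crop. I'll descend and grip.

{"fn": "step_arm", "kwargs": {"moves": [{"x":2,"y":-1,"z":6,"wx":0,"wy":0,"wz":0,"fingers":0},{"x":0,"y":0,"z":6,"wx":0,"wy":0,"wz":0,"fingers":0},{"x":0,"y":0,"z":6,"wx":0,"wy":0,"wz":0,"fingers":0},{"x":0,"y":0,"z":6,"wx":0,"wy":0,"wz":0,"fingers":0},{"x":0,"y":0,"z":6,"wx":0,"wy":0,"wz":0,"fingers":0},{"x":0,"y":0,"z":6,"wx":0,"wy":0,"wz":0,"fingers":0},{"x":0,"y":0,"z":6,"wx":0,"wy":0,"wz":0,"fingers":0},{"x":0,"y":0,"z":4,"wx":0,"wy":0,"wz":0,"fingers":0},{"x":0,"y":0,"z":0,"wx":0,"wy":0,"wz":0,"fingers":0},{"x":0,"y":0,"z":0,"wx":0,"wy":0,"wz":0,"fingers":0}]}}

```text
t: 3.53
ee_pos: [0.4885, -0.365, 0.0744]
eef_rot: [-0.0, 0.709, 0.706, -0.0]
ft_force: [0.6, 0.5, 0.8]
opening: 0.503
finger_force: 0.0
```

{"fn": "step_arm", "kwargs": {"moves": [{"x":0,"y":0,"z":0,"wx":0,"wy":0,"wz":0,"fingers":-0.3},{"x":0,"y":0,"z":0,"wx":0,"wy":0,"wz":0,"fingers":-0.5},{"x":0,"y":0,"z":0,"wx":0,"wy":0,"wz":0,"fingers":-1},{"x":0,"y":0,"z":0,"wx":0,"wy":0,"wz":0,"fingers":-1},{"x":0,"y":0,"z":0,"wx":0,"wy":0,"wz":0,"fingers":-1},{"x":0,"y":0,"z":0,"wx":0,"wy":0,"wz":0,"fingers":-1},{"x":0,"y":0,"z":0,"wx":0,"wy":0,"wz":0,"fingers":-1},{"x":0,"y":0,"z":0,"wx":0,"wy":0,"wz":0,"fingers":-1},{"x":0,"y":0,"z":0,"wx":0,"wy":0,"wz":0,"fingers":-1},{"x":0,"y":0,"z":0,"wx":0,"wy":0,"wz":0,"fingers":-1}]}}

```text
t: 4.37
ee_pos: [0.4896, -0.3653, 0.0751]
eef_rot: [0.001, 0.709, 0.706, 0.0]
ft_force: [5.5, 1.0, -0.0]
opening: 0.282
finger_force: 30.0
```

{"fn": "step_arm", "kwargs": {"moves": [{"x":0,"y":0,"z":-3,"wx":0,"wy":0,"wz":0,"fingers":-1},{"x":0,"y":0,"z":-3,"wx":0,"wy":0,"wz":0,"fingers":-1},{"x":0,"y":0,"z":-3,"wx":0,"wy":0,"wz":0,"fingers":-1},{"x":0,"y":0,"z":-3,"wx":0,"wy":0,"wz":0,"fingers":-1},{"x":0,"y":0,"z":-3,"wx":0,"wy":0,"wz":0,"fingers":-1},{"x":0,"y":0,"z":-1,"wx":0,"wy":0,"wz":0,"fingers":-1},{"x":0,"y":0,"z":0,"wx":0,"wy":0,"wz":0,"fingers":-1},{"x":0,"y":0,"z":0,"wx":0,"wy":0,"wz":0,"fingers":-1},{"x":0,"y":0,"z":0,"wx":0,"wy":0,"wz":0,"fingers":-1},{"x":0,"y":0,"z":0,"wx":0,"wy":0,"wz":0,"fingers":-1}]}}

```text
t: 5.2
ee_pos: [0.4895, -0.3653, 0.0911]
eef_rot: [0.001, 0.709, 0.706, 0.0]
ft_force: [5.9, 1.3, 1.3]
opening: 0.283
finger_force: 30.0
```

{"fn": "step_arm", "kwargs": {"moves": [{"x":0,"y":0,"z":0,"wx":0,"wy":0,"wz":0,"fingers":-0.2},{"x":0,"y":0,"z":0,"wx":0,"wy":0,"wz":0,"fingers":0},{"x":0,"y":0,"z":0,"wx":0,"wy":0,"wz":0,"fingers":0},{"x":0,"y":0,"z":0,"wx":0,"wy":0,"wz":0,"fingers":0},{"x":0,"y":0,"z":-6,"wx":0,"wy":0,"wz":0,"fingers":0},{"x":0,"y":0,"z":-12,"wx":0,"wy":0,"wz":0,"fingers":0},{"x":0,"y":0,"z":-20,"wx":0,"wy":0,"wz":0,"fingers":0},{"x":0,"y":0,"z":-20,"wx":0,"wy":0,"wz":0,"fingers":0},{"x":0,"y":0,"z":-20,"wx":0,"wy":0,"wz":0,"fingers":0.5},{"x":0,"y":0,"z":-20,"wx":0,"wy":0,"wz":0,"fingers":1}]}}

```text
t: 6.03
ee_pos: [0.4885, -0.3652, 0.1908]
eef_rot: [0.0, 0.709, 0.706, -0.0]
ft_force: [-0.8, -1.1, -0.7]
opening: 0.616
finger_force: 0.0
```

Run:
```python
from h import *
mv(.429,-.181,.20)
s=snap('side','s2.png'); b=cv2.resize(s[100:170,300:370],(280,280),interpolation=2); cv2.imwrite('pics/c2.png',b[:,:,::-1])
H,S,V=hsv(s); m=box((H>45)&(H<80)&(S>90),325,120,350,160); print('green',m.sum())
t=get_image('top')
for nm,u,v,h in(('T',386,180,.085),('T',397,261,.085),('T',352,220,.085),('S',392,215,.055),('S',358,185,.055),('S',356,258,.055)):
    q,X,a,b=capfit2(t,u,v,h,90); print(nm,q.round(1),X.round(4),round(a,2),round(b,2))
```

```text
t 6.0 pos [ 0.4885 -0.3652  0.1908] yaxis deg -0.2 tilt 0.04 F [-0.8 -1.1 -0.7] open 0.62 ff 0.0 j6 -0.66
shift [183.9 -60.3  -9.3]
green 8
T [386.3 179.2] [ 0.6498 -0.1508  0.085 ] 1.24 1.06
T [408.  263.5] [ 0.4245 -0.209   0.085 ] 2.05 2.38
T [351.2 219.9] [ 0.5377 -0.0567  0.085 ] 0.98 0.99
S [391.3 214.4] [ 0.5564 -0.1695  0.055 ] 1.09 1.01
S [357.6 184.4] [ 0.6383 -0.0758  0.055 ] 1.08 0.98
S [355.1 258.2] [ 0.4346 -0.0706  0.055 ] 1.02 0.87
```

View pics/c2.png

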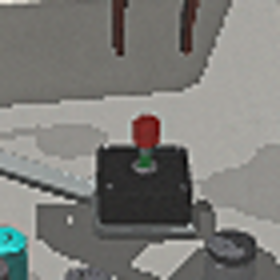

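The red knob is up with the green band showing, so the light is on. Next I fetch the first tall shaker, at (0.429, -0.181).

{"fn": "step_arm", "kwargs": {"moves": [{"x":30.6,"y":-10,"z":0,"wx":0,"wy":0,"wz":0,"fingers":1},{"x":30.6,"y":-10,"z":0,"wx":0,"wy":0,"wz":0,"fingers":1},{"x":30.6,"y":-10,"z":0,"wx":0,"wy":0,"wz":0,"fingers":1},{"x":30.6,"y":-10,"z":0,"wx":0,"wy":0,"wz":0,"fingers":1},{"x":30.6,"y":-10,"z":0,"wx":0,"wy":0,"wz":0,"fingers":1},{"x":30.6,"y":-10,"z":0,"wx":0,"wy":0,"wz":0,"fingers":1},{"x":0,"y":0,"z":20,"wx":0,"wy":0,"wz":0,"fingers":1},{"x":0,"y":0,"z":20,"wx":0,"wy":0,"wz":0,"fingers":1},{"x":0,"y":0,"z":20,"wx":0,"wy":0,"wz":0,"fingers":1},{"x":0,"y":0,"z":10,"wx":0,"wy":0,"wz":0,"fingers":1}]}}

```text
t: 6.97
ee_pos: [0.4281, -0.1805, 0.1169]
eef_rot: [-0.001, 0.708, 0.706, -0.0]
ft_force: [-0.5, -0.9, -0.5]
opening: 1.002
finger_force: 0.0
```

Run:
```python
from h import *
mv(.429,-.181,.055)
s=snap('side','s3.png'); b=cv2.resize(s[90:220,260:400],(560,520),interpolation=2); cv2.imwrite('pics/c3.png',b[:,:,::-1])
```

```text
t 7.0 pos [ 0.4281 -0.1805  0.1169] yaxis deg -0.2 tilt 0.14 F [-0.5 -0.9 -0.5] open 1.0 ff 0.0 j6 -0.42
shift [-0.6  1.1 61.9]
```

View pics/c3.png

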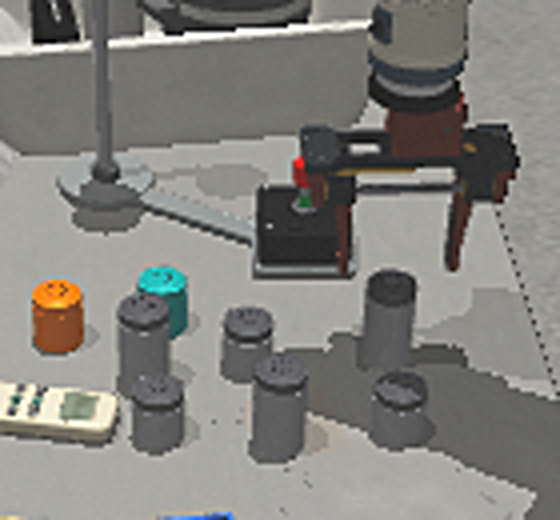

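The fingers straddle the near tall shaker (crop 390,300). I'll descend, grip and lift.

{"fn": "step_arm", "kwargs": {"moves": [{"x":0,"y":0,"z":14,"wx":0,"wy":0,"wz":0,"fingers":1},{"x":0,"y":0,"z":14,"wx":0,"wy":0,"wz":0,"fingers":1},{"x":0,"y":0,"z":14,"wx":0,"wy":0,"wz":0,"fingers":1},{"x":0,"y":0,"z":12,"wx":0,"wy":0,"wz":0,"fingers":1},{"x":0,"y":0,"z":8,"wx":0,"wy":0,"wz":0,"fingers":1},{"x":0,"y":0,"z":0,"wx":0,"wy":0,"wz":0,"fingers":0.3},{"x":0,"y":0,"z":0,"wx":0,"wy":0,"wz":0,"fingers":-1},{"x":0,"y":0,"z":0,"wx":0,"wy":0,"wz":0,"fingers":-1},{"x":0,"y":0,"z":0,"wx":0,"wy":0,"wz":0,"fingers":-1},{"x":0,"y":0,"z":0,"wx":0,"wy":0,"wz":0,"fingers":-1}]}}

```text
t: 7.85
ee_pos: [0.4297, -0.1814, 0.0574]
eef_rot: [0.001, 0.709, 0.706, 0.0]
ft_force: [-0.7, 0.5, 0.9]
opening: 0.663
finger_force: 0.0
```

{"fn": "step_arm", "kwargs": {"moves": [{"x":0,"y":0,"z":0,"wx":0,"wy":0,"wz":0,"fingers":-1},{"x":0,"y":0,"z":-15,"wx":0,"wy":0,"wz":0,"fingers":-1},{"x":0,"y":0,"z":-30,"wx":0,"wy":0,"wz":0,"fingers":-1},{"x":0,"y":0,"z":-30,"wx":0,"wy":0,"wz":0,"fingers":-1},{"x":0,"y":0,"z":-30,"wx":0,"wy":0,"wz":0,"fingers":-1},{"x":0,"y":0,"z":-15,"wx":0,"wy":0,"wz":0,"fingers":-1},{"x":26.8,"y":18.3,"z":0,"wx":0,"wy":0,"wz":0,"fingers":-1},{"x":26.8,"y":18.3,"z":0,"wx":0,"wy":0,"wz":0,"fingers":-1},{"x":26.8,"y":18.3,"z":0,"wx":0,"wy":0,"wz":0,"fingers":-1},{"x":26.8,"y":18.3,"z":0,"wx":0,"wy":0,"wz":0,"fingers":-1}]}}

```text
t: 8.68
ee_pos: [0.5034, -0.0732, 0.1771]
eef_rot: [0.0, 0.709, 0.705, 0.0]
ft_force: [0.3, 0.3, -1.0]
opening: 0.516
finger_force: 29.9
```

{"fn": "step_arm", "kwargs": {"moves": [{"x":26.8,"y":18.3,"z":0,"wx":0,"wy":0,"wz":0,"fingers":-1},{"x":26.8,"y":18.3,"z":0,"wx":0,"wy":0,"wz":0,"fingers":-1},{"x":26.8,"y":18.3,"z":0,"wx":0,"wy":0,"wz":0,"fingers":-1},{"x":26.8,"y":18.3,"z":0,"wx":0,"wy":0,"wz":0,"fingers":-1},{"x":26.8,"y":18.3,"z":0,"wx":0,"wy":0,"wz":0,"fingers":-1},{"x":26.8,"y":18.3,"z":0,"wx":0,"wy":0,"wz":0,"fingers":-1},{"x":0,"y":0,"z":25,"wx":0,"wy":0,"wz":0,"fingers":-1},{"x":0,"y":0,"z":25,"wx":0,"wy":0,"wz":0,"fingers":-1},{"x":0,"y":0,"z":15,"wx":0,"wy":0,"wz":0,"fingers":-1},{"x":0,"y":0,"z":0,"wx":0,"wy":0,"wz":0,"fingers":-1}]}}

```text
t: 9.52
ee_pos: [0.6106, 0.0861, 0.1081]
eef_rot: [-0.002, 0.708, 0.706, -0.003]
ft_force: [-1.3, -0.1, -1.2]
opening: 0.514
finger_force: 29.9
```

Run:
```python
from h import *
mv(.6124,.0867,.055+.005)
```

```text
t 9.5 pos [0.6106 0.0861 0.1081] yaxis deg -0.2 tilt 0.38 F [-1.3 -0.1 -1.2] open 0.51 ff 29.9 j6 0.12
shift [ 0.6  2.1 48.1]
```

{"fn": "step_arm", "kwargs": {"moves": [{"x":0.5,"y":1.5,"z":12,"wx":0,"wy":0,"wz":0,"fingers":-1},{"x":0,"y":0,"z":12,"wx":0,"wy":0,"wz":0,"fingers":-1},{"x":0,"y":0,"z":10,"wx":0,"wy":0,"wz":0,"fingers":-1},{"x":0,"y":0,"z":8,"wx":0,"wy":0,"wz":0,"fingers":-1},{"x":0,"y":0,"z":5,"wx":0,"wy":0,"wz":0,"fingers":-1},{"x":0,"y":0,"z":2.5,"wx":0,"wy":0,"wz":0,"fingers":-1},{"x":0,"y":0,"z":0,"wx":0,"wy":0,"wz":0,"fingers":-1},{"x":0,"y":0,"z":0,"wx":0,"wy":0,"wz":0,"fingers":-1},{"x":0,"y":0,"z":0,"wx":0,"wy":0,"wz":0,"fingers":-1},{"x":0,"y":0,"z":0,"wx":0,"wy":0,"wz":0,"fingers":-1}]}}

```text
t: 10.35
ee_pos: [0.6163, 0.0868, 0.0665]
eef_rot: [0.001, 0.708, 0.706, 0.001]
ft_force: [-9.5, -0.6, 33.8]
opening: 0.515
finger_force: 30.0
```

Run:
```python
from h import *
mv(.6124,.0867,.061)
```

```text
t 10.3 pos [0.6163 0.0868 0.0665] yaxis deg -0.2 tilt 0.19 F [-9.5 -0.6 33.8] open 0.51 ff 30.0 j6 0.12
shift [-0.1 -3.9  5.4]
```

{"fn": "step_arm", "kwargs": {"moves": [{"x":0,"y":0,"z":-2,"wx":0,"wy":0,"wz":0,"fingers":-1},{"x":0,"y":0,"z":-2,"wx":0,"wy":0,"wz":0,"fingers":-1},{"x":0,"y":0,"z":-2,"wx":0,"wy":0,"wz":0,"fingers":-1},{"x":0,"y":0,"z":-2,"wx":0,"wy":0,"wz":0,"fingers":-1},{"x":0,"y":0,"z":-10,"wx":0,"wy":0,"wz":0,"fingers":-1},{"x":0,"y":0,"z":0,"wx":0,"wy":0,"wz":0,"fingers":-1},{"x":0,"y":0,"z":0,"wx":0,"wy":0,"wz":0,"fingers":-1},{"x":0,"y":0,"z":0,"wx":0,"wy":0,"wz":0,"fingers":-1},{"x":0,"y":0,"z":0,"wx":0,"wy":0,"wz":0,"fingers":-1},{"x":0,"y":0,"z":0,"wx":0,"wy":0,"wz":0,"fingers":-1}]}}

```text
t: 11.18
ee_pos: [0.6147, 0.0865, 0.0799]
eef_rot: [-0.0, 0.709, 0.706, -0.0]
ft_force: [-1.0, -0.3, -1.0]
opening: 0.514
finger_force: 30.0
```

Run:
```python
from h import *
mv(.6124,.0867,.061)
s=snap('side','s4.png'); t=get_image('top')
b=cv2.resize(s[200:300,270:390],(600,500),interpolation=2); cv2.imwrite('pics/c4.png',b[:,:,::-1])
for n,im in(('top',t),('side',s)):
  H,S,V=hsv(im)
  m=(H>105)&(H<128)&(S>70); m=box(m,225,175,330,215) if n=='top' else box(m,285,205,340,285)
  p=np.argwhere(m)[:,::-1].astype(np.float32); h=cv2.convexHull(p)
  q=cv2.approxPolyDP(h,5,True)[:,0]; print(n,len(p),q.tolist(),[ray(n,*x,.014)[:2].round(3).tolist() for x in q])
```

```text
t 11.2 pos [0.6147 0.0865 0.0799] yaxis deg -0.2 tilt 0.03 F [-1.  -0.3 -1. ] open 0.51 ff 30.0 j6 0.12
shift [ 0.2 -2.3 18.9]
top 110 [[256.0, 186.0], [255.0, 208.0], [240.0, 209.0], [239.0, 187.0]] [[0.634, 0.213], [0.571, 0.214], [0.567, 0.257], [0.63, 0.262]]
side 284 [[328.0, 271.0], [306.0, 273.0], [298.0, 220.0], [317.0, 218.0]] [[0.568, 0.267], [0.631, 0.272], [0.647, 0.049], [0.585, 0.042]]
```

View pics/c4.png

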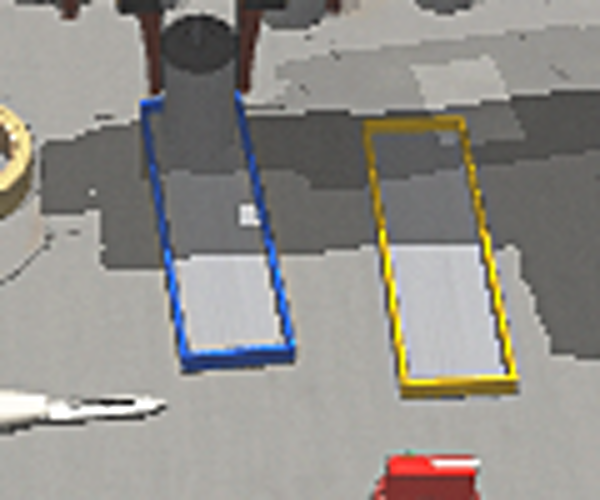

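Run:
```python
from h import *
s=cv2.imread('pics/s4.png')
b=s[198:245,288:335].astype(float); b=np.clip(255*(b/150)**.6,0,255).astype(np.uint8)
cv2.imwrite('pics/c5.png',cv2.resize(b,(564,564),interpolation=2))
for z in(.105,.109,.113): print(z,proj('side',[.6147,.0865,z]).round(1), proj('side',[.6125,.0865,z]).round(1))
for X in([.6147,.0865,.02],[.6147,.1095,.02],[.6377,.0865,.02],[.5917,.0865,.02]): print(X,((proj('side',X)-[288,198]+.5)*12).round(0))
```

```text
0.105 [308.8 205.9] [309.5 205.9]
0.109 [308.8 204.9] [309.5 204.9]
0.113 [308.8 203.9] [309.5 203.9]
[0.6147, 0.0865, 0.02] [253. 346.]
[0.6147, 0.1095, 0.02] [257. 407.]
[0.6377, 0.0865, 0.02] [166. 348.]
[0.5917, 0.0865, 0.02] [340. 343.]
```

View pics/c5.png

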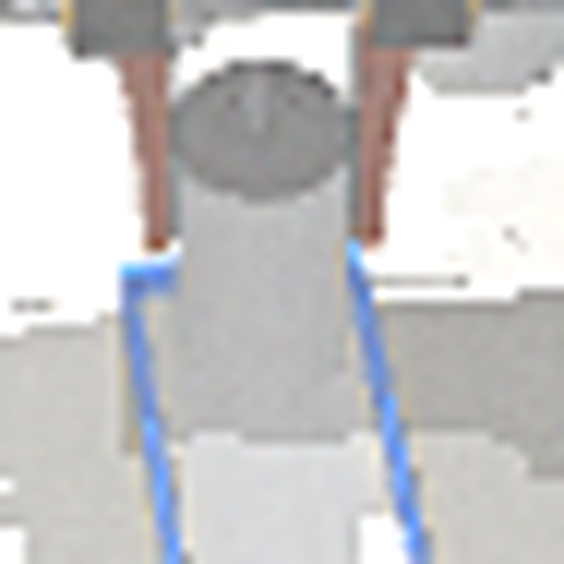

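{"fn": "step_arm", "kwargs": {"moves": [{"x":0,"y":-2,"z":0,"wx":0,"wy":0,"wz":0,"fingers":-1},{"x":0,"y":-2,"z":0,"wx":0,"wy":0,"wz":0,"fingers":-1},{"x":0,"y":0,"z":0,"wx":0,"wy":0,"wz":0,"fingers":-1},{"x":0,"y":0,"z":4,"wx":0,"wy":0,"wz":0,"fingers":-1},{"x":0,"y":0,"z":4,"wx":0,"wy":0,"wz":0,"fingers":-1},{"x":0,"y":0,"z":3,"wx":0,"wy":0,"wz":0,"fingers":-1},{"x":0,"y":0,"z":2,"wx":0,"wy":0,"wz":0,"fingers":-1},{"x":0,"y":0,"z":0,"wx":0,"wy":0,"wz":0,"fingers":-1},{"x":0,"y":0,"z":0,"wx":0,"wy":0,"wz":0,"fingers":-1},{"x":0,"y":0,"z":0,"wx":0,"wy":0,"wz":0,"fingers":-1}]}}

```text
t: 12.12
ee_pos: [0.6108, 0.0866, 0.067]
eef_rot: [-0.0, 0.709, 0.706, -0.0]
ft_force: [-0.2, -0.3, -0.6]
opening: 0.517
finger_force: 30.0
```

{"fn": "step_arm", "kwargs": {"moves": [{"x":0,"y":0,"z":1,"wx":0,"wy":0,"wz":0,"fingers":-1},{"x":0,"y":0,"z":1,"wx":0,"wy":0,"wz":0,"fingers":-1},{"x":0,"y":0,"z":1,"wx":0,"wy":0,"wz":0,"fingers":-1},{"x":0,"y":0,"z":1,"wx":0,"wy":0,"wz":0,"fingers":-1},{"x":0,"y":0,"z":0,"wx":0,"wy":0,"wz":0,"fingers":-1},{"x":0,"y":0,"z":0,"wx":0,"wy":0,"wz":0,"fingers":-1},{"x":0,"y":0,"z":0,"wx":0,"wy":0,"wz":0,"fingers":-1},{"x":0,"y":0,"z":0,"wx":0,"wy":0,"wz":0,"fingers":-1},{"x":0,"y":0,"z":0,"wx":0,"wy":0,"wz":0,"fingers":-1},{"x":0,"y":0,"z":0,"wx":0,"wy":0,"wz":0,"fingers":-1}]}}

```text
t: 12.95
ee_pos: [0.611, 0.0866, 0.0665]
eef_rot: [0.0, 0.709, 0.706, 0.0]
ft_force: [-10.3, -1.5, 28.7]
opening: 0.515
finger_force: 30.0
```

{"fn": "step_arm", "kwargs": {"moves": [{"x":0,"y":0,"z":-1.5,"wx":0,"wy":0,"wz":0,"fingers":-1},{"x":0,"y":0,"z":-1.5,"wx":0,"wy":0,"wz":0,"fingers":-1},{"x":0,"y":0,"z":0,"wx":0,"wy":0,"wz":0,"fingers":-1},{"x":0,"y":0,"z":0,"wx":0,"wy":0,"wz":0,"fingers":0.1},{"x":0,"y":0,"z":0,"wx":0,"wy":0,"wz":0,"fingers":0.3},{"x":0,"y":0,"z":0,"wx":0,"wy":0,"wz":0,"fingers":0.6},{"x":0,"y":0,"z":0,"wx":0,"wy":0,"wz":0,"fingers":0.6},{"x":0,"y":0,"z":0,"wx":0,"wy":0,"wz":0,"fingers":0.6},{"x":0,"y":0,"z":0,"wx":0,"wy":0,"wz":0,"fingers":0.6},{"x":0,"y":0,"z":0,"wx":0,"wy":0,"wz":0,"fingers":0.6}]}}

```text
t: 13.78
ee_pos: [0.6108, 0.0866, 0.066]
eef_rot: [-0.0, 0.709, 0.706, -0.0]
ft_force: [0.2, -0.2, -1.0]
opening: 0.798
finger_force: 0.0
```

{"fn": "step_arm", "kwargs": {"moves": [{"x":0,"y":0,"z":-15,"wx":0,"wy":0,"wz":0,"fingers":0.6},{"x":0,"y":0,"z":-30,"wx":0,"wy":0,"wz":0,"fingers":0.6},{"x":0,"y":0,"z":-30,"wx":0,"wy":0,"wz":0,"fingers":0.6},{"x":0,"y":0,"z":-30,"wx":0,"wy":0,"wz":0,"fingers":1},{"x":0,"y":0,"z":-15,"wx":0,"wy":0,"wz":0,"fingers":1},{"x":-24,"y":-12,"z":0,"wx":0,"wy":0,"wz":0,"fingers":1},{"x":-24,"y":-12,"z":0,"wx":0,"wy":0,"wz":0,"fingers":1},{"x":-24,"y":-12,"z":0,"wx":0,"wy":0,"wz":0,"fingers":1},{"x":-24,"y":-12,"z":0,"wx":0,"wy":0,"wz":0,"fingers":1},{"x":-24,"y":-12,"z":0,"wx":0,"wy":0,"wz":0,"fingers":1}]}}

```text
t: 14.62
ee_pos: [0.5497, -0.0341, 0.1863]
eef_rot: [0.0, 0.708, 0.706, 0.0]
ft_force: [0.2, -0.6, -0.7]
opening: 1.001
finger_force: 0.0
```

Run:
```python
from h import *
mv(.538,-.057,.055)
s=snap('side','s6.png'); t=snap('top','t6.png')
b=cv2.resize(s[190:290,270:390],(480,400),interpolation=2); a=cv2.resize(t[170:270,220:300],(320,400),interpolation=2); cv2.imwrite('pics/c6.png',np.hstack([b,a])[:,:,::-1])
```

```text
t 14.6 pos [ 0.5497 -0.0341  0.1863] yaxis deg -0.2 tilt 0.01 F [ 0.2 -0.6 -0.7] open 1.0 ff 0.0 j6 -0.08
shift [-23.  -11.6 131.3]
```

View pics/c6.png

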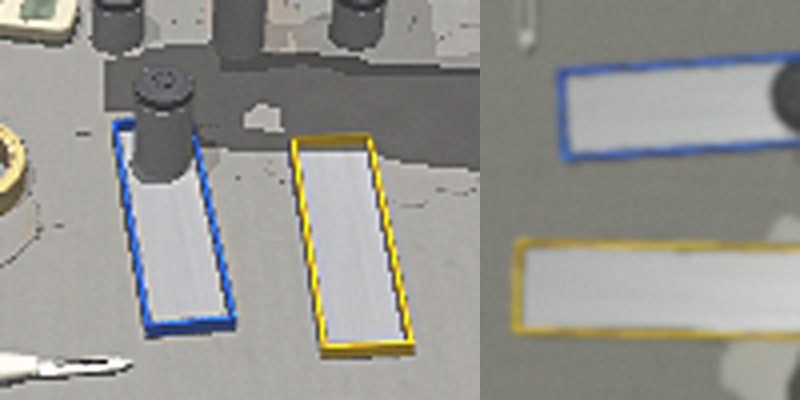

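The tall shaker stands upright inside the blue lane (crop 163,125). Next is the tall one at (0.538, -0.057).

{"fn": "step_arm", "kwargs": {"moves": [{"x":-23,"y":-11.6,"z":0,"wx":0,"wy":0,"wz":0,"fingers":1},{"x":0,"y":0,"z":20,"wx":0,"wy":0,"wz":0,"fingers":1},{"x":0,"y":0,"z":20,"wx":0,"wy":0,"wz":0,"fingers":1},{"x":0,"y":0,"z":20,"wx":0,"wy":0,"wz":0,"fingers":1},{"x":0,"y":0,"z":20,"wx":0,"wy":0,"wz":0,"fingers":1},{"x":0,"y":0,"z":20,"wx":0,"wy":0,"wz":0,"fingers":1},{"x":0,"y":0,"z":20,"wx":0,"wy":0,"wz":0,"fingers":1},{"x":0,"y":0,"z":10,"wx":0,"wy":0,"wz":0,"fingers":1},{"x":0,"y":0,"z":0,"wx":0,"wy":0,"wz":0,"fingers":1},{"x":0,"y":0,"z":0,"wx":0,"wy":0,"wz":0,"fingers":1}]}}

```text
t: 15.55
ee_pos: [0.5389, -0.0558, 0.0561]
eef_rot: [-0.0, 0.708, 0.706, -0.0]
ft_force: [-0.5, -0.6, -0.5]
opening: 0.999
finger_force: 0.0
```

{"fn": "step_arm", "kwargs": {"moves": [{"x":0,"y":0,"z":0,"wx":0,"wy":0,"wz":0,"fingers":0.3},{"x":0,"y":0,"z":0,"wx":0,"wy":0,"wz":0,"fingers":0.1},{"x":0,"y":0,"z":0,"wx":0,"wy":0,"wz":0,"fingers":-1},{"x":0,"y":0,"z":0,"wx":0,"wy":0,"wz":0,"fingers":-1},{"x":0,"y":0,"z":0,"wx":0,"wy":0,"wz":0,"fingers":-1},{"x":0,"y":0,"z":0,"wx":0,"wy":0,"wz":0,"fingers":-1},{"x":0,"y":0,"z":0,"wx":0,"wy":0,"wz":0,"fingers":-1},{"x":0,"y":0,"z":0,"wx":0,"wy":0,"wz":0,"fingers":-1},{"x":0,"y":0,"z":0,"wx":0,"wy":0,"wz":0,"fingers":-1},{"x":0,"y":0,"z":0,"wx":0,"wy":0,"wz":0,"fingers":-1}]}}

```text
t: 16.38
ee_pos: [0.5388, -0.0562, 0.0564]
eef_rot: [0.0, 0.709, 0.706, 0.0]
ft_force: [0.3, -0.7, 3.5]
opening: 0.511
finger_force: 30.0
```

{"fn": "step_arm", "kwargs": {"moves": [{"x":0,"y":0,"z":-15,"wx":0,"wy":0,"wz":0,"fingers":-1},{"x":0,"y":0,"z":-30,"wx":0,"wy":0,"wz":0,"fingers":-1},{"x":0,"y":0,"z":-30,"wx":0,"wy":0,"wz":0,"fingers":-1},{"x":0,"y":0,"z":-30,"wx":0,"wy":0,"wz":0,"fingers":-1},{"x":0,"y":0,"z":-15,"wx":0,"wy":0,"wz":0,"fingers":-1},{"x":29.9,"y":9.7,"z":0,"wx":0,"wy":0,"wz":0,"fingers":-1},{"x":29.9,"y":9.7,"z":0,"wx":0,"wy":0,"wz":0,"fingers":-1},{"x":29.9,"y":9.7,"z":0,"wx":0,"wy":0,"wz":0,"fingers":-1},{"x":29.9,"y":9.7,"z":0,"wx":0,"wy":0,"wz":0,"fingers":-1},{"x":29.9,"y":9.7,"z":0,"wx":0,"wy":0,"wz":0,"fingers":-1}]}}

```text
t: 17.22
ee_pos: [0.5877, 0.0945, 0.1759]
eef_rot: [-0.0, 0.709, 0.706, -0.0]
ft_force: [0.1, -0.3, -0.6]
opening: 0.513
finger_force: 30.0
```

{"fn": "step_arm", "kwargs": {"moves": [{"x":29.9,"y":9.7,"z":0,"wx":0,"wy":0,"wz":0,"fingers":-1},{"x":29.9,"y":9.7,"z":0,"wx":0,"wy":0,"wz":0,"fingers":-1},{"x":0,"y":0,"z":20,"wx":0,"wy":0,"wz":0,"fingers":-1},{"x":0,"y":0,"z":25,"wx":0,"wy":0,"wz":0,"fingers":-1},{"x":0,"y":0,"z":25,"wx":0,"wy":0,"wz":0,"fingers":-1},{"x":0,"y":0,"z":20,"wx":0,"wy":0,"wz":0,"fingers":-1},{"x":0,"y":0,"z":0,"wx":0,"wy":0,"wz":0,"fingers":-1},{"x":0,"y":0,"z":0,"wx":0,"wy":0,"wz":0,"fingers":-1},{"x":0,"y":0,"z":0,"wx":0,"wy":0,"wz":0,"fingers":-1},{"x":0,"y":0,"z":0,"wx":0,"wy":0,"wz":0,"fingers":-1}]}}

```text
t: 18.05
ee_pos: [0.6085, 0.153, 0.0877]
eef_rot: [0.001, 0.709, 0.706, 0.001]
ft_force: [0.8, -0.2, -0.2]
opening: 0.516
finger_force: 30.0
```

```bash
python3 -c "
from h import *
mv(.6058,.152,.060)"
```

```text
t 18.1 pos [0.6085 0.153  0.0877] yaxis deg -0.2 tilt 0.14 F [ 0.8 -0.2 -0.2] open 0.52 ff 30.0 j6 0.23
shift [-1.1 -2.8 27.7]
```

{"fn": "step_arm", "kwargs": {"moves": [{"x":-1,"y":-2.8,"z":0,"wx":0,"wy":0,"wz":0,"fingers":-1},{"x":0,"y":0,"z":8,"wx":0,"wy":0,"wz":0,"fingers":-1},{"x":0,"y":0,"z":8,"wx":0,"wy":0,"wz":0,"fingers":-1},{"x":0,"y":0,"z":5,"wx":0,"wy":0,"wz":0,"fingers":-1},{"x":0,"y":0,"z":3,"wx":0,"wy":0,"wz":0,"fingers":-1},{"x":0,"y":0,"z":1.5,"wx":0,"wy":0,"wz":0,"fingers":-1},{"x":0,"y":0,"z":0,"wx":0,"wy":0,"wz":0,"fingers":-1},{"x":0,"y":0,"z":0,"wx":0,"wy":0,"wz":0,"fingers":-1},{"x":0,"y":0,"z":0,"wx":0,"wy":0,"wz":0,"fingers":-1},{"x":0,"y":0,"z":0,"wx":0,"wy":0,"wz":0,"fingers":-1}]}}

```text
t: 18.88
ee_pos: [0.6047, 0.1519, 0.0606]
eef_rot: [0.0, 0.709, 0.706, 0.0]
ft_force: [-0.4, 1.0, -0.9]
opening: 0.514
finger_force: 30.0
```

{"fn": "step_arm", "kwargs": {"moves": [{"x":0,"y":0,"z":0,"wx":0,"wy":0,"wz":0,"fingers":0.1},{"x":0,"y":0,"z":0,"wx":0,"wy":0,"wz":0,"fingers":0.3},{"x":0,"y":0,"z":0,"wx":0,"wy":0,"wz":0,"fingers":0.6},{"x":0,"y":0,"z":0,"wx":0,"wy":0,"wz":0,"fingers":0.6},{"x":0,"y":0,"z":0,"wx":0,"wy":0,"wz":0,"fingers":0.6},{"x":0,"y":0,"z":-15,"wx":0,"wy":0,"wz":0,"fingers":0.6},{"x":0,"y":0,"z":-30,"wx":0,"wy":0,"wz":0,"fingers":0.6},{"x":0,"y":0,"z":-30,"wx":0,"wy":0,"wz":0,"fingers":0.6},{"x":0,"y":0,"z":-30,"wx":0,"wy":0,"wz":0,"fingers":1},{"x":0,"y":0,"z":-15,"wx":0,"wy":0,"wz":0,"fingers":1}]}}

```text
t: 19.72
ee_pos: [0.6061, 0.1522, 0.1844]
eef_rot: [0.001, 0.709, 0.706, 0.002]
ft_force: [0.6, -0.2, -0.1]
opening: 0.914
finger_force: 0.0
```

{"fn": "step_arm", "kwargs": {"moves": [{"x":-33.7,"y":5,"z":0,"wx":0,"wy":0,"wz":0,"fingers":1},{"x":-33.7,"y":5,"z":0,"wx":0,"wy":0,"wz":0,"fingers":1},{"x":-33.7,"y":5,"z":0,"wx":0,"wy":0,"wz":0,"fingers":1},{"x":-33.7,"y":5,"z":0,"wx":0,"wy":0,"wz":0,"fingers":1},{"x":-33.7,"y":5,"z":0,"wx":0,"wy":0,"wz":0,"fingers":1},{"x":-33.7,"y":5,"z":0,"wx":0,"wy":0,"wz":0,"fingers":1},{"x":-33.7,"y":5,"z":0,"wx":0,"wy":0,"wz":0,"fingers":1},{"x":-33.7,"y":5,"z":0,"wx":0,"wy":0,"wz":0,"fingers":1},{"x":-33.7,"y":5,"z":0,"wx":0,"wy":0,"wz":0,"fingers":1},{"x":0,"y":0,"z":0,"wx":0,"wy":0,"wz":0,"fingers":1}]}}

```text
t: 20.55
ee_pos: [0.6491, -0.1572, 0.1809]
eef_rot: [0.001, 0.71, 0.704, -0.0]
ft_force: [0.1, -0.2, 0.3]
opening: 0.999
finger_force: 0.0
```

```bash
cat >> h.py <<'E'
def chk():
    t=get_image('top')
    # caps of the placed tall ones, then those still out, then the timer
    for nm,X in PL+OUT:
        h=.085 if nm[0]=='T' else .055; z=h+(.004 if (nm,X) in PL else 0); u,v=proj('top',[*X,z])
        try: q,Y,a,b=capfit2(t,u,v,z,90); print(nm,np.round(Y[:2]-X,4)*1e3,round(a,2),round(b,2))
        except Exception as e: print(nm,'not found')
PL=[('T2',(.611,.0866)),('T3',(.605,.152))]
OUT=[('T1',(.6495,-.151)),('S1',(.557,-.170)),('S2',(.638,-.076)),('S3',(.434,-.071))]
E
python3 -c "
from h import *
mv(.6495,-.151,.055); chk()"
```

```text
t 20.6 pos [ 0.6491 -0.1572  0.1809] yaxis deg -0.5 tilt 0.15 F [ 0.1 -0.2  0.3] open 1.0 ff 0.0 j6 -0.25
shift [  6.5   0.2 125.9]
T2 [-4.8 -5.3] 1.04 0.87
T3 [ -5.1 -10. ] 1.05 0.84
T1 [24.3  0.3] 2.26 1.88
S1 [ 5.5 25.5] 1.31 2.1
S2 [ 31.3 -30.9] 2.79 2.25
S3 [-1.3 -3.5] 1.99 2.63
```

{"fn": "step_arm", "kwargs": {"moves": [{"x":6,"y":0,"z":0,"wx":0,"wy":0,"wz":0,"fingers":1},{"x":0,"y":0,"z":20,"wx":0,"wy":0,"wz":0,"fingers":1},{"x":0,"y":0,"z":20,"wx":0,"wy":0,"wz":0,"fingers":1},{"x":0,"y":0,"z":20,"wx":0,"wy":0,"wz":0,"fingers":1},{"x":0,"y":0,"z":20,"wx":0,"wy":0,"wz":0,"fingers":1},{"x":0,"y":0,"z":20,"wx":0,"wy":0,"wz":0,"fingers":1},{"x":0,"y":0,"z":16,"wx":0,"wy":0,"wz":0,"fingers":1},{"x":0,"y":0,"z":9,"wx":0,"wy":0,"wz":0,"fingers":1},{"x":0,"y":0,"z":0,"wx":0,"wy":0,"wz":0,"fingers":1},{"x":0,"y":0,"z":0,"wx":0,"wy":0,"wz":0,"fingers":1}]}}

```text
t: 21.43
ee_pos: [0.6484, -0.1443, 0.0557]
eef_rot: [-0.0, 0.708, 0.706, -0.0]
ft_force: [0.9, 0.3, 0.0]
opening: 1.001
finger_force: 0.0
```

{"fn": "step_arm", "kwargs": {"moves": [{"x":0,"y":0,"z":0,"wx":0,"wy":0,"wz":0,"fingers":0.3},{"x":0,"y":0,"z":0,"wx":0,"wy":0,"wz":0,"fingers":0.1},{"x":0,"y":0,"z":0,"wx":0,"wy":0,"wz":0,"fingers":-1},{"x":0,"y":0,"z":0,"wx":0,"wy":0,"wz":0,"fingers":-1},{"x":0,"y":0,"z":0,"wx":0,"wy":0,"wz":0,"fingers":-1},{"x":0,"y":0,"z":0,"wx":0,"wy":0,"wz":0,"fingers":-1},{"x":0,"y":0,"z":0,"wx":0,"wy":0,"wz":0,"fingers":-1},{"x":0,"y":0,"z":0,"wx":0,"wy":0,"wz":0,"fingers":-1},{"x":0,"y":0,"z":0,"wx":0,"wy":0,"wz":0,"fingers":-1},{"x":0,"y":0,"z":0,"wx":0,"wy":0,"wz":0,"fingers":-1}]}}

```text
t: 22.27
ee_pos: [0.6492, -0.1458, 0.0561]
eef_rot: [0.001, 0.709, 0.706, 0.0]
ft_force: [2.4, -0.7, 2.9]
opening: 0.515
finger_force: 29.9
```

{"fn": "step_arm", "kwargs": {"moves": [{"x":0,"y":0,"z":-15,"wx":0,"wy":0,"wz":0,"fingers":-1},{"x":0,"y":0,"z":-30,"wx":0,"wy":0,"wz":0,"fingers":-1},{"x":0,"y":0,"z":-30,"wx":0,"wy":0,"wz":0,"fingers":-1},{"x":0,"y":0,"z":-30,"wx":0,"wy":0,"wz":0,"fingers":-1},{"x":0,"y":0,"z":-15,"wx":0,"wy":0,"wz":0,"fingers":-1},{"x":36.9,"y":-4.9,"z":0,"wx":0,"wy":0,"wz":0,"fingers":-1},{"x":36.9,"y":-4.9,"z":0,"wx":0,"wy":0,"wz":0,"fingers":-1},{"x":36.9,"y":-4.9,"z":0,"wx":0,"wy":0,"wz":0,"fingers":-1},{"x":36.9,"y":-4.9,"z":0,"wx":0,"wy":0,"wz":0,"fingers":-1},{"x":36.9,"y":-4.9,"z":0,"wx":0,"wy":0,"wz":0,"fingers":-1}]}}

```text
t: 23.1
ee_pos: [0.6232, 0.0404, 0.1761]
eef_rot: [-0.001, 0.709, 0.705, -0.001]
ft_force: [1.0, -0.1, -1.3]
opening: 0.509
finger_force: 29.9
```

{"fn": "step_arm", "kwargs": {"moves": [{"x":36.9,"y":-4.9,"z":0,"wx":0,"wy":0,"wz":0,"fingers":-1},{"x":36.9,"y":-4.9,"z":0,"wx":0,"wy":0,"wz":0,"fingers":-1},{"x":36.9,"y":-4.9,"z":0,"wx":0,"wy":0,"wz":0,"fingers":-1},{"x":36.9,"y":-4.9,"z":0,"wx":0,"wy":0,"wz":0,"fingers":-1},{"x":36.9,"y":-4.9,"z":0,"wx":0,"wy":0,"wz":0,"fingers":-1},{"x":0,"y":0,"z":0,"wx":0,"wy":0,"wz":0,"fingers":-1},{"x":0,"y":0,"z":0,"wx":0,"wy":0,"wz":0,"fingers":-1},{"x":0,"y":0,"z":0,"wx":0,"wy":0,"wz":0,"fingers":-1},{"x":0,"y":0,"z":0,"wx":0,"wy":0,"wz":0,"fingers":-1},{"x":0,"y":0,"z":0,"wx":0,"wy":0,"wz":0,"fingers":-1}]}}

```text
t: 23.93
ee_pos: [0.601, 0.2221, 0.1757]
eef_rot: [-0.0, 0.709, 0.705, -0.0]
ft_force: [0.1, 0.2, -2.1]
opening: 0.514
finger_force: 29.9
```

```bash
python3 -c "
from h import *
mv(.6005,.218,.060)"
```

```text
t 23.9 pos [0.601  0.2221 0.1757] yaxis deg -0.3 tilt 0.04 F [ 0.1  0.2 -2.1] open 0.51 ff 29.9 j6 0.34
shift [ -4.1  -0.4 115.7]
```

{"fn": "step_arm", "kwargs": {"moves": [{"x":0,"y":-0.5,"z":20,"wx":0,"wy":0,"wz":0,"fingers":-1},{"x":0,"y":0,"z":25,"wx":0,"wy":0,"wz":0,"fingers":-1},{"x":0,"y":0,"z":25,"wx":0,"wy":0,"wz":0,"fingers":-1},{"x":0,"y":0,"z":20,"wx":0,"wy":0,"wz":0,"fingers":-1},{"x":0,"y":0,"z":10,"wx":0,"wy":0,"wz":0,"fingers":-1},{"x":0,"y":0,"z":8,"wx":0,"wy":0,"wz":0,"fingers":-1},{"x":0,"y":0,"z":5,"wx":0,"wy":0,"wz":0,"fingers":-1},{"x":0,"y":0,"z":2,"wx":0,"wy":0,"wz":0,"fingers":-1},{"x":0,"y":0,"z":0,"wx":0,"wy":0,"wz":0,"fingers":-1},{"x":0,"y":0,"z":0,"wx":0,"wy":0,"wz":0,"fingers":-1}]}}

```text
t: 24.77
ee_pos: [0.6011, 0.2238, 0.0616]
eef_rot: [0.0, 0.709, 0.706, 0.001]
ft_force: [-0.4, -0.2, -1.2]
opening: 0.519
finger_force: 29.9
```

{"fn": "step_arm", "kwargs": {"moves": [{"x":0,"y":0,"z":0,"wx":0,"wy":0,"wz":0,"fingers":0.1},{"x":0,"y":0,"z":0,"wx":0,"wy":0,"wz":0,"fingers":0.3},{"x":0,"y":0,"z":0,"wx":0,"wy":0,"wz":0,"fingers":0.6},{"x":0,"y":0,"z":0,"wx":0,"wy":0,"wz":0,"fingers":0.6},{"x":0,"y":0,"z":0,"wx":0,"wy":0,"wz":0,"fingers":0.6},{"x":0,"y":0,"z":-15,"wx":0,"wy":0,"wz":0,"fingers":0.6},{"x":0,"y":0,"z":-30,"wx":0,"wy":0,"wz":0,"fingers":0.6},{"x":0,"y":0,"z":-30,"wx":0,"wy":0,"wz":0,"fingers":0.6},{"x":0,"y":0,"z":-30,"wx":0,"wy":0,"wz":0,"fingers":1},{"x":0,"y":0,"z":-15,"wx":0,"wy":0,"wz":0,"fingers":1}]}}

```text
t: 25.6
ee_pos: [0.602, 0.2242, 0.1857]
eef_rot: [0.001, 0.708, 0.706, 0.002]
ft_force: [1.3, 0.4, 0.9]
opening: 0.909
finger_force: 0.0
```

{"fn": "step_arm", "kwargs": {"moves": [{"x":-39.3,"y":-4.4,"z":0,"wx":0,"wy":0,"wz":0,"fingers":1},{"x":-39.3,"y":-4.4,"z":0,"wx":0,"wy":0,"wz":0,"fingers":1},{"x":-39.3,"y":-4.4,"z":0,"wx":0,"wy":0,"wz":0,"fingers":1},{"x":-39.3,"y":-4.4,"z":0,"wx":0,"wy":0,"wz":0,"fingers":1},{"x":-39.3,"y":-4.4,"z":0,"wx":0,"wy":0,"wz":0,"fingers":1},{"x":-39.3,"y":-4.4,"z":0,"wx":0,"wy":0,"wz":0,"fingers":1},{"x":-39.3,"y":-4.4,"z":0,"wx":0,"wy":0,"wz":0,"fingers":1},{"x":-39.3,"y":-4.4,"z":0,"wx":0,"wy":0,"wz":0,"fingers":1},{"x":-39.3,"y":-4.4,"z":0,"wx":0,"wy":0,"wz":0,"fingers":1},{"x":-39.3,"y":-4.4,"z":0,"wx":0,"wy":0,"wz":0,"fingers":1}]}}

```text
t: 26.43
ee_pos: [0.5545, -0.1711, 0.1821]
eef_rot: [0.001, 0.709, 0.706, 0.0]
ft_force: [0.7, 0.4, 0.2]
opening: 0.997
finger_force: 0.0
```

{"fn": "step_arm", "kwargs": {"moves": [{"x":0,"y":0,"z":10,"wx":0,"wy":0,"wz":0,"fingers":1},{"x":0,"y":0,"z":20,"wx":0,"wy":0,"wz":0,"fingers":1},{"x":0,"y":0,"z":20,"wx":0,"wy":0,"wz":0,"fingers":1},{"x":0,"y":0,"z":20,"wx":0,"wy":0,"wz":0,"fingers":1},{"x":0,"y":0,"z":0,"wx":0,"wy":0,"wz":0,"fingers":1},{"x":0,"y":0,"z":0,"wx":0,"wy":0,"wz":0,"fingers":1},{"x":0,"y":0,"z":0,"wx":0,"wy":0,"wz":0,"fingers":1},{"x":0,"y":0,"z":0,"wx":0,"wy":0,"wz":0,"fingers":1},{"x":0,"y":0,"z":0,"wx":0,"wy":0,"wz":0,"fingers":1},{"x":0,"y":0,"z":0,"wx":0,"wy":0,"wz":0,"fingers":1}]}}

```text
t: 27.27
ee_pos: [0.5555, -0.1693, 0.1118]
eef_rot: [0.001, 0.708, 0.706, 0.0]
ft_force: [-0.8, -0.8, -0.3]
opening: 0.999
finger_force: 0.0
```

Run:
```python
from h import *
mv(.557,-.170,.038)
s=snap('side','s7.png'); t=snap('top','t7.png'); cv2.imwrite('pics/c7.png',np.hstack([cv2.resize(s[100:300,250:390],(392,560),interpolation=2),cv2.resize(t[140:290,180:400],(400,273))[:,:] if 0 else cv2.copyMakeBorder(cv2.resize(t[150:280,180:290],(400,473),interpolation=2),0,87,0,0,cv2.BORDER_CONSTANT)])[:,:,::-1])
```

```text
t 27.3 pos [ 0.5555 -0.1693  0.1118] yaxis deg -0.2 tilt 0.1 F [-0.8 -0.8 -0.3] open 1.0 ff 0.0 j6 -0.31
shift [-0.7  1.4 73.8]
```

View pics/c7.png

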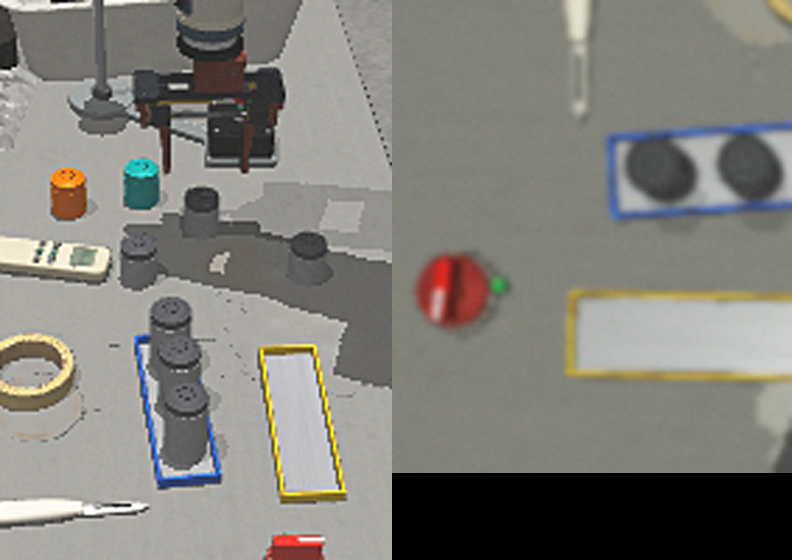

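All three tall shakers stand in the blue lane (left crop 170–185, 310–400). The dark short one at (200,215) lies under the gripper. I'll pick it up.

{"fn": "step_arm", "kwargs": {"moves": [{"x":-0.5,"y":1,"z":15,"wx":0,"wy":0,"wz":0,"fingers":1},{"x":0,"y":0,"z":20,"wx":0,"wy":0,"wz":0,"fingers":1},{"x":0,"y":0,"z":20,"wx":0,"wy":0,"wz":0,"fingers":1},{"x":0,"y":0,"z":12,"wx":0,"wy":0,"wz":0,"fingers":1},{"x":0,"y":0,"z":7,"wx":0,"wy":0,"wz":0,"fingers":1},{"x":0,"y":0,"z":0,"wx":0,"wy":0,"wz":0,"fingers":1},{"x":0,"y":0,"z":0,"wx":0,"wy":0,"wz":0,"fingers":0.3},{"x":0,"y":0,"z":0,"wx":0,"wy":0,"wz":0,"fingers":0.1},{"x":0,"y":0,"z":0,"wx":0,"wy":0,"wz":0,"fingers":-1},{"x":0,"y":0,"z":0,"wx":0,"wy":0,"wz":0,"fingers":-1}]}}

```text
t: 28.2
ee_pos: [0.5564, -0.1699, 0.0376]
eef_rot: [0.001, 0.709, 0.706, 0.0]
ft_force: [0.4, 0.9, -0.6]
opening: 0.735
finger_force: 0.0
```

{"fn": "step_arm", "kwargs": {"moves": [{"x":0,"y":0,"z":0,"wx":0,"wy":0,"wz":0,"fingers":-1},{"x":0,"y":0,"z":0,"wx":0,"wy":0,"wz":0,"fingers":-1},{"x":0,"y":0,"z":0,"wx":0,"wy":0,"wz":0,"fingers":-1},{"x":0,"y":0,"z":0,"wx":0,"wy":0,"wz":0,"fingers":-1},{"x":0,"y":0,"z":0,"wx":0,"wy":0,"wz":0,"fingers":-1},{"x":0,"y":0,"z":-15,"wx":0,"wy":0,"wz":0,"fingers":-1},{"x":0,"y":0,"z":-30,"wx":0,"wy":0,"wz":0,"fingers":-1},{"x":0,"y":0,"z":-30,"wx":0,"wy":0,"wz":0,"fingers":-1},{"x":0,"y":0,"z":-25,"wx":0,"wy":0,"wz":0,"fingers":-1},{"x":0,"y":0,"z":-10,"wx":0,"wy":0,"wz":0,"fingers":-1}]}}

```text
t: 29.03
ee_pos: [0.5571, -0.1702, 0.1497]
eef_rot: [0.002, 0.709, 0.706, 0.001]
ft_force: [-0.1, 0.2, -1.1]
opening: 0.516
finger_force: 30.0
```

{"fn": "step_arm", "kwargs": {"moves": [{"x":31.3,"y":-9.2,"z":0,"wx":0,"wy":0,"wz":0,"fingers":-1},{"x":31.3,"y":-9.2,"z":0,"wx":0,"wy":0,"wz":0,"fingers":-1},{"x":31.3,"y":-9.2,"z":0,"wx":0,"wy":0,"wz":0,"fingers":-1},{"x":31.3,"y":-9.2,"z":0,"wx":0,"wy":0,"wz":0,"fingers":-1},{"x":31.3,"y":-9.2,"z":0,"wx":0,"wy":0,"wz":0,"fingers":-1},{"x":31.3,"y":-9.2,"z":0,"wx":0,"wy":0,"wz":0,"fingers":-1},{"x":31.3,"y":-9.2,"z":0,"wx":0,"wy":0,"wz":0,"fingers":-1},{"x":31.3,"y":-9.2,"z":0,"wx":0,"wy":0,"wz":0,"fingers":-1},{"x":31.3,"y":-9.2,"z":0,"wx":0,"wy":0,"wz":0,"fingers":-1},{"x":0,"y":0,"z":0,"wx":0,"wy":0,"wz":0,"fingers":-1}]}}

```text
t: 29.87
ee_pos: [0.4718, 0.116, 0.1457]
eef_rot: [-0.001, 0.707, 0.707, -0.001]
ft_force: [-0.1, 0.5, -1.3]
opening: 0.516
finger_force: 30.0
```

{"fn": "step_arm", "kwargs": {"moves": [{"x":0,"y":0,"z":20,"wx":0,"wy":0,"wz":0,"fingers":-1},{"x":0,"y":0,"z":25,"wx":0,"wy":0,"wz":0,"fingers":-1},{"x":0,"y":0,"z":20,"wx":0,"wy":0,"wz":0,"fingers":-1},{"x":0,"y":0,"z":15,"wx":0,"wy":0,"wz":0,"fingers":-1},{"x":0,"y":0,"z":0,"wx":0,"wy":0,"wz":0,"fingers":-1},{"x":0,"y":0,"z":0,"wx":0,"wy":0,"wz":0,"fingers":-1},{"x":0,"y":0,"z":0,"wx":0,"wy":0,"wz":0,"fingers":-1},{"x":0,"y":0,"z":0,"wx":0,"wy":0,"wz":0,"fingers":-1},{"x":0,"y":0,"z":0,"wx":0,"wy":0,"wz":0,"fingers":-1},{"x":0,"y":0,"z":0,"wx":0,"wy":0,"wz":0,"fingers":-1}]}}

```text
t: 30.7
ee_pos: [0.4747, 0.1124, 0.0675]
eef_rot: [0.0, 0.709, 0.706, 0.001]
ft_force: [0.6, 0.6, -1.2]
opening: 0.513
finger_force: 30.0
```

Run:
```python
from h import *
mv(.474,.112,.042)
im=cv2.imread('pics/s7.png')[:,:,::-1].copy(); H,S,V=hsv(im)
m=box((H>15)&(H<35)&(S>130)&(V>120),335,215,385,285); p=np.argwhere(m)[:,::-1].astype(np.float32)
q=cv2.approxPolyDP(cv2.convexHull(p),5,True)[:,0]; print(len(p),q.tolist(),[ray('side',*x,.014)[:2].round(3).tolist() for x in q])
```

```text
t 30.7 pos [0.4747 0.1124 0.0675] yaxis deg -0.2 tilt 0.09 F [ 0.6  0.6 -1.2] open 0.51 ff 30.0 j6 0.21
shift [-0.4 -0.7 25.5]
230 [[372.0, 277.0], [350.0, 278.0], [343.0, 224.0], [362.0, 223.0]] [[0.445, 0.295], [0.508, 0.295], [0.504, 0.074], [0.442, 0.072]]
```

{"fn": "step_arm", "kwargs": {"moves": [{"x":0,"y":-0.7,"z":8,"wx":0,"wy":0,"wz":0,"fingers":-1},{"x":0,"y":0,"z":8,"wx":0,"wy":0,"wz":0,"fingers":-1},{"x":0,"y":0,"z":5,"wx":0,"wy":0,"wz":0,"fingers":-1},{"x":0,"y":0,"z":3,"wx":0,"wy":0,"wz":0,"fingers":-1},{"x":0,"y":0,"z":1.5,"wx":0,"wy":0,"wz":0,"fingers":-1},{"x":0,"y":0,"z":0,"wx":0,"wy":0,"wz":0,"fingers":-1},{"x":0,"y":0,"z":0,"wx":0,"wy":0,"wz":0,"fingers":-1},{"x":0,"y":0,"z":0,"wx":0,"wy":0,"wz":0,"fingers":-1},{"x":0,"y":0,"z":0,"wx":0,"wy":0,"wz":0,"fingers":-1},{"x":0,"y":0,"z":0,"wx":0,"wy":0,"wz":0,"fingers":-1}]}}

```text
t: 31.53
ee_pos: [0.4728, 0.1122, 0.0411]
eef_rot: [-0.0, 0.709, 0.706, -0.001]
ft_force: [-3.9, -1.4, 4.4]
opening: 0.514
finger_force: 30.0
```

{"fn": "step_arm", "kwargs": {"moves": [{"x":0,"y":0,"z":0,"wx":0,"wy":0,"wz":0,"fingers":0.1},{"x":0,"y":0,"z":0,"wx":0,"wy":0,"wz":0,"fingers":0.3},{"x":0,"y":0,"z":0,"wx":0,"wy":0,"wz":0,"fingers":0.6},{"x":0,"y":0,"z":0,"wx":0,"wy":0,"wz":0,"fingers":0.6},{"x":0,"y":0,"z":0,"wx":0,"wy":0,"wz":0,"fingers":0.6},{"x":0,"y":0,"z":-15,"wx":0,"wy":0,"wz":0,"fingers":0.6},{"x":0,"y":0,"z":-30,"wx":0,"wy":0,"wz":0,"fingers":0.6},{"x":0,"y":0,"z":-30,"wx":0,"wy":0,"wz":0,"fingers":0.6},{"x":0,"y":0,"z":-25,"wx":0,"wy":0,"wz":0,"fingers":1},{"x":0,"y":0,"z":-10,"wx":0,"wy":0,"wz":0,"fingers":1}]}}

```text
t: 32.37
ee_pos: [0.4752, 0.1127, 0.1542]
eef_rot: [0.001, 0.708, 0.706, 0.002]
ft_force: [0.1, 0.0, -1.0]
opening: 0.913
finger_force: 0.0
```

{"fn": "step_arm", "kwargs": {"moves": [{"x":-36.6,"y":-7.8,"z":0,"wx":0,"wy":0,"wz":0,"fingers":1},{"x":-36.6,"y":-7.8,"z":0,"wx":0,"wy":0,"wz":0,"fingers":1},{"x":-36.6,"y":-7.8,"z":0,"wx":0,"wy":0,"wz":0,"fingers":1},{"x":-36.6,"y":-7.8,"z":0,"wx":0,"wy":0,"wz":0,"fingers":1},{"x":-36.6,"y":-7.8,"z":0,"wx":0,"wy":0,"wz":0,"fingers":1},{"x":0,"y":0,"z":0,"wx":0,"wy":0,"wz":0,"fingers":1},{"x":0,"y":0,"z":10,"wx":0,"wy":0,"wz":0,"fingers":1},{"x":0,"y":0,"z":20,"wx":0,"wy":0,"wz":0,"fingers":1},{"x":0,"y":0,"z":10,"wx":0,"wy":0,"wz":0,"fingers":1},{"x":0,"y":0,"z":0,"wx":0,"wy":0,"wz":0,"fingers":1}]}}

```text
t: 33.2
ee_pos: [0.4321, -0.07, 0.109]
eef_rot: [-0.002, 0.708, 0.706, -0.001]
ft_force: [-0.3, 0.7, -0.9]
opening: 0.996
finger_force: 0.0
```

Run:
```python
from h import *
mv(.434,-.071,.038)
s=snap('side','s8.png'); cv2.imwrite('pics/c8.png',cv2.resize(s[110:300,250:390],(516,700*516//516),interpolation=2)[:600,:,::-1])
```

```text
t 33.2 pos [ 0.4321 -0.07    0.109 ] yaxis deg -0.2 tilt 0.26 F [-0.3  0.7 -0.9] open 1.0 ff 0.0 j6 -0.18
shift [-1.   2.2 71. ]
```

View pics/c8.png

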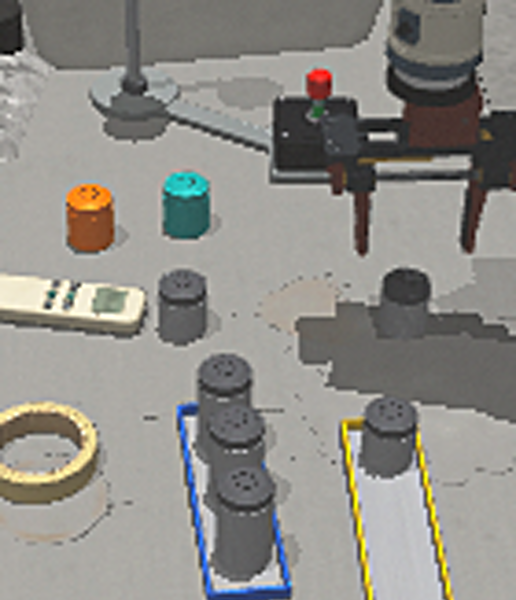

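The short shaker stands in the yellow lane (390,435). The next one (405,300) is under the gripper.

{"fn": "step_arm", "kwargs": {"moves": [{"x":-1,"y":1,"z":15,"wx":0,"wy":0,"wz":0,"fingers":1},{"x":0,"y":0,"z":20,"wx":0,"wy":0,"wz":0,"fingers":1},{"x":0,"y":0,"z":20,"wx":0,"wy":0,"wz":0,"fingers":1},{"x":0,"y":0,"z":11,"wx":0,"wy":0,"wz":0,"fingers":1},{"x":0,"y":0,"z":6,"wx":0,"wy":0,"wz":0,"fingers":1},{"x":0,"y":0,"z":0,"wx":0,"wy":0,"wz":0,"fingers":1},{"x":0,"y":0,"z":0,"wx":0,"wy":0,"wz":0,"fingers":0.3},{"x":0,"y":0,"z":0,"wx":0,"wy":0,"wz":0,"fingers":0.1},{"x":0,"y":0,"z":0,"wx":0,"wy":0,"wz":0,"fingers":-1},{"x":0,"y":0,"z":0,"wx":0,"wy":0,"wz":0,"fingers":-1}]}}

```text
t: 34.08
ee_pos: [0.4353, -0.0716, 0.0399]
eef_rot: [0.001, 0.709, 0.706, 0.0]
ft_force: [-0.1, 0.1, -0.8]
opening: 0.736
finger_force: 0.0
```

{"fn": "step_arm", "kwargs": {"moves": [{"x":0,"y":0,"z":0,"wx":0,"wy":0,"wz":0,"fingers":-1},{"x":0,"y":0,"z":0,"wx":0,"wy":0,"wz":0,"fingers":-1},{"x":0,"y":0,"z":0,"wx":0,"wy":0,"wz":0,"fingers":-1},{"x":0,"y":0,"z":0,"wx":0,"wy":0,"wz":0,"fingers":-1},{"x":0,"y":0,"z":0,"wx":0,"wy":0,"wz":0,"fingers":-1},{"x":0,"y":0,"z":-15,"wx":0,"wy":0,"wz":0,"fingers":-1},{"x":0,"y":0,"z":-30,"wx":0,"wy":0,"wz":0,"fingers":-1},{"x":0,"y":0,"z":-30,"wx":0,"wy":0,"wz":0,"fingers":-1},{"x":0,"y":0,"z":-25,"wx":0,"wy":0,"wz":0,"fingers":-1},{"x":0,"y":0,"z":-10,"wx":0,"wy":0,"wz":0,"fingers":-1}]}}

```text
t: 34.92
ee_pos: [0.4361, -0.0718, 0.1518]
eef_rot: [0.002, 0.709, 0.706, 0.001]
ft_force: [1.0, -0.5, -1.7]
opening: 0.512
finger_force: 30.0
```

{"fn": "step_arm", "kwargs": {"moves": [{"x":31.1,"y":5.1,"z":0,"wx":0,"wy":0,"wz":0,"fingers":-1},{"x":31.1,"y":5.1,"z":0,"wx":0,"wy":0,"wz":0,"fingers":-1},{"x":31.1,"y":5.1,"z":0,"wx":0,"wy":0,"wz":0,"fingers":-1},{"x":31.1,"y":5.1,"z":0,"wx":0,"wy":0,"wz":0,"fingers":-1},{"x":31.1,"y":5.1,"z":0,"wx":0,"wy":0,"wz":0,"fingers":-1},{"x":31.1,"y":5.1,"z":0,"wx":0,"wy":0,"wz":0,"fingers":-1},{"x":31.1,"y":5.1,"z":0,"wx":0,"wy":0,"wz":0,"fingers":-1},{"x":31.1,"y":5.1,"z":0,"wx":0,"wy":0,"wz":0,"fingers":-1},{"x":0,"y":0,"z":0,"wx":0,"wy":0,"wz":0,"fingers":-1},{"x":0,"y":0,"z":0,"wx":0,"wy":0,"wz":0,"fingers":-1}]}}

```text
t: 35.75
ee_pos: [0.4761, 0.1782, 0.1481]
eef_rot: [-0.0, 0.707, 0.707, -0.001]
ft_force: [0.2, -0.7, -1.3]
opening: 0.511
finger_force: 30.0
```

{"fn": "step_arm", "kwargs": {"moves": [{"x":0,"y":0,"z":20,"wx":0,"wy":0,"wz":0,"fingers":-1},{"x":0,"y":0,"z":25,"wx":0,"wy":0,"wz":0,"fingers":-1},{"x":0,"y":0,"z":20,"wx":0,"wy":0,"wz":0,"fingers":-1},{"x":0,"y":0,"z":15,"wx":0,"wy":0,"wz":0,"fingers":-1},{"x":0,"y":0,"z":0,"wx":0,"wy":0,"wz":0,"fingers":-1},{"x":0,"y":0,"z":0,"wx":0,"wy":0,"wz":0,"fingers":-1},{"x":0,"y":0,"z":0,"wx":0,"wy":0,"wz":0,"fingers":-1},{"x":0,"y":0,"z":0,"wx":0,"wy":0,"wz":0,"fingers":-1},{"x":0,"y":0,"z":0,"wx":0,"wy":0,"wz":0,"fingers":-1},{"x":0,"y":0,"z":0,"wx":0,"wy":0,"wz":0,"fingers":-1}]}}

```text
t: 36.58
ee_pos: [0.4771, 0.1772, 0.07]
eef_rot: [0.0, 0.709, 0.706, 0.001]
ft_force: [0.1, -0.3, -0.9]
opening: 0.513
finger_force: 30.0
```

```bash
python3 -c "
from h import *
mv(.475,.178,.042)"
```

```text
t 36.6 pos [0.4771 0.1772 0.07  ] yaxis deg -0.2 tilt 0.09 F [ 0.1 -0.3 -0.9] open 0.51 ff 30.0 j6 0.34
shift [ 0.8 -2.1 28. ]
```

{"fn": "step_arm", "kwargs": {"moves": [{"x":0,"y":-2,"z":8,"wx":0,"wy":0,"wz":0,"fingers":-1},{"x":0,"y":0,"z":8,"wx":0,"wy":0,"wz":0,"fingers":-1},{"x":0,"y":0,"z":5,"wx":0,"wy":0,"wz":0,"fingers":-1},{"x":0,"y":0,"z":3,"wx":0,"wy":0,"wz":0,"fingers":-1},{"x":0,"y":0,"z":1.5,"wx":0,"wy":0,"wz":0,"fingers":-1},{"x":0,"y":0,"z":0,"wx":0,"wy":0,"wz":0,"fingers":-1},{"x":0,"y":0,"z":0,"wx":0,"wy":0,"wz":0,"fingers":-1},{"x":0,"y":0,"z":0,"wx":0,"wy":0,"wz":0,"fingers":-1},{"x":0,"y":0,"z":0,"wx":0,"wy":0,"wz":0,"fingers":-1},{"x":0,"y":0,"z":0,"wx":0,"wy":0,"wz":0,"fingers":-1}]}}

```text
t: 37.42
ee_pos: [0.4746, 0.1771, 0.0436]
eef_rot: [0.0, 0.709, 0.706, 0.0]
ft_force: [-0.7, 0.1, -1.3]
opening: 0.512
finger_force: 30.0
```

{"fn": "step_arm", "kwargs": {"moves": [{"x":0,"y":0,"z":0,"wx":0,"wy":0,"wz":0,"fingers":0.1},{"x":0,"y":0,"z":0,"wx":0,"wy":0,"wz":0,"fingers":0.3},{"x":0,"y":0,"z":0,"wx":0,"wy":0,"wz":0,"fingers":0.6},{"x":0,"y":0,"z":0,"wx":0,"wy":0,"wz":0,"fingers":0.6},{"x":0,"y":0,"z":0,"wx":0,"wy":0,"wz":0,"fingers":0.6},{"x":0,"y":0,"z":-15,"wx":0,"wy":0,"wz":0,"fingers":0.6},{"x":0,"y":0,"z":-30,"wx":0,"wy":0,"wz":0,"fingers":0.6},{"x":0,"y":0,"z":-30,"wx":0,"wy":0,"wz":0,"fingers":0.6},{"x":0,"y":0,"z":-35,"wx":0,"wy":0,"wz":0,"fingers":0.5},{"x":0,"y":0,"z":-20,"wx":0,"wy":0,"wz":0,"fingers":0.5}]}}

```text
t: 38.25
ee_pos: [0.4755, 0.1775, 0.1768]
eef_rot: [0.001, 0.708, 0.706, 0.001]
ft_force: [0.7, -0.5, 0.2]
opening: 0.752
finger_force: 0.0
```

{"fn": "step_arm", "kwargs": {"moves": [{"x":-31.6,"y":20.4,"z":0,"wx":0,"wy":0,"wz":0,"fingers":0.5},{"x":-31.6,"y":20.4,"z":0,"wx":0,"wy":0,"wz":0,"fingers":0.5},{"x":-31.6,"y":20.4,"z":0,"wx":0,"wy":0,"wz":0,"fingers":0.5},{"x":-31.6,"y":20.4,"z":0,"wx":0,"wy":0,"wz":0,"fingers":0.5},{"x":-31.6,"y":20.4,"z":0,"wx":0,"wy":0,"wz":0,"fingers":0.5},{"x":-31.6,"y":20.4,"z":0,"wx":0,"wy":0,"wz":0,"fingers":0.5},{"x":-31.6,"y":20.4,"z":0,"wx":0,"wy":0,"wz":0,"fingers":0.5},{"x":-31.6,"y":20.4,"z":0,"wx":0,"wy":0,"wz":0,"fingers":0.5},{"x":0,"y":0,"z":0,"wx":0,"wy":0,"wz":0,"fingers":0.5},{"x":0,"y":0,"z":0,"wx":0,"wy":0,"wz":0,"fingers":0.5}]}}

```text
t: 39.08
ee_pos: [0.6371, -0.0781, 0.1733]
eef_rot: [-0.0, 0.71, 0.705, 0.0]
ft_force: [-0.6, 0.7, 0.5]
opening: 0.75
finger_force: 0.0
```

{"fn": "step_arm", "kwargs": {"moves": [{"x":0,"y":0,"z":20,"wx":0,"wy":0,"wz":0,"fingers":0.5},{"x":0,"y":0,"z":25,"wx":0,"wy":0,"wz":0,"fingers":0.5},{"x":0,"y":0,"z":15,"wx":0,"wy":0,"wz":0,"fingers":0.5},{"x":0,"y":0,"z":0,"wx":0,"wy":0,"wz":0,"fingers":0.5},{"x":0,"y":0,"z":0,"wx":0,"wy":0,"wz":0,"fingers":0.5},{"x":0,"y":0,"z":0,"wx":0,"wy":0,"wz":0,"fingers":0.5},{"x":0,"y":0,"z":0,"wx":0,"wy":0,"wz":0,"fingers":0.5},{"x":0,"y":0,"z":0,"wx":0,"wy":0,"wz":0,"fingers":0.5},{"x":0,"y":0,"z":0,"wx":0,"wy":0,"wz":0,"fingers":0.5},{"x":0,"y":0,"z":0,"wx":0,"wy":0,"wz":0,"fingers":0.5}]}}

```text
t: 39.92
ee_pos: [0.637, -0.0764, 0.1144]
eef_rot: [0.0, 0.709, 0.706, 0.0]
ft_force: [-0.1, 0.4, 0.6]
opening: 0.751
finger_force: 0.0
```

Run:
```python
from h import *
mv(.638,-.076,.041)
s=snap('side','s9.png'); cv2.imwrite('pics/c9.png',cv2.resize(s[110:320,240:390],(428,600),interpolation=2)[:,:,::-1])
```

```text
t 39.9 pos [ 0.637  -0.0764  0.1144] yaxis deg -0.2 tilt 0.06 F [-0.1  0.4  0.6] open 0.75 ff 0.0 j6 -0.13
shift [ 0.4  0.9 73.4]
```

View pics/c9.png

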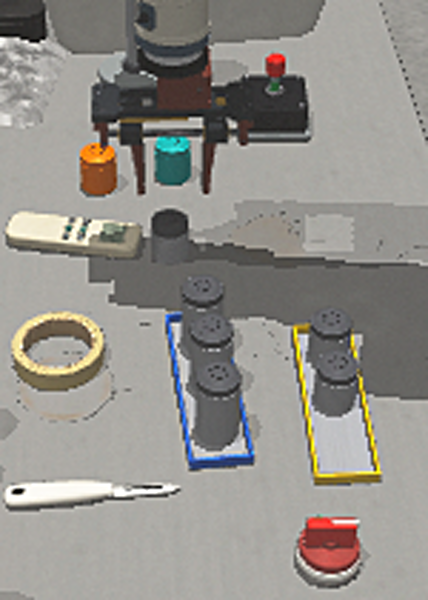

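The last short shaker (170,235) sits beside the thermometer's end, so I'll grip high.

{"fn": "step_arm", "kwargs": {"moves": [{"x":0,"y":1,"z":15,"wx":0,"wy":0,"wz":0,"fingers":0.5},{"x":0,"y":0,"z":20,"wx":0,"wy":0,"wz":0,"fingers":0.5},{"x":0,"y":0,"z":18,"wx":0,"wy":0,"wz":0,"fingers":0.5},{"x":0,"y":0,"z":12,"wx":0,"wy":0,"wz":0,"fingers":0.5},{"x":0,"y":0,"z":6,"wx":0,"wy":0,"wz":0,"fingers":0.5},{"x":0,"y":0,"z":0,"wx":0,"wy":0,"wz":0,"fingers":0.5},{"x":0,"y":0,"z":0,"wx":0,"wy":0,"wz":0,"fingers":0.3},{"x":0,"y":0,"z":0,"wx":0,"wy":0,"wz":0,"fingers":0.1},{"x":0,"y":0,"z":0,"wx":0,"wy":0,"wz":0,"fingers":-1},{"x":0,"y":0,"z":0,"wx":0,"wy":0,"wz":0,"fingers":-1}]}}

```text
t: 40.8
ee_pos: [0.6388, -0.0765, 0.0438]
eef_rot: [0.001, 0.709, 0.706, 0.001]
ft_force: [1.3, 0.4, 1.3]
opening: 0.516
finger_force: 30.0
```

{"fn": "step_arm", "kwargs": {"moves": [{"x":0,"y":0,"z":0,"wx":0,"wy":0,"wz":0,"fingers":-1},{"x":0,"y":0,"z":0,"wx":0,"wy":0,"wz":0,"fingers":-1},{"x":0,"y":0,"z":0,"wx":0,"wy":0,"wz":0,"fingers":-1},{"x":0,"y":0,"z":0,"wx":0,"wy":0,"wz":0,"fingers":-1},{"x":0,"y":0,"z":0,"wx":0,"wy":0,"wz":0,"fingers":-1},{"x":0,"y":0,"z":-15,"wx":0,"wy":0,"wz":0,"fingers":-1},{"x":0,"y":0,"z":-30,"wx":0,"wy":0,"wz":0,"fingers":-1},{"x":0,"y":0,"z":-30,"wx":0,"wy":0,"wz":0,"fingers":-1},{"x":0,"y":0,"z":-35,"wx":0,"wy":0,"wz":0,"fingers":-1},{"x":0,"y":0,"z":-20,"wx":0,"wy":0,"wz":0,"fingers":-1}]}}

```text
t: 41.63
ee_pos: [0.6381, -0.0764, 0.1766]
eef_rot: [0.001, 0.709, 0.706, 0.001]
ft_force: [1.3, 0.4, -1.2]
opening: 0.51
finger_force: 30.0
```

{"fn": "step_arm", "kwargs": {"moves": [{"x":32,"y":-16.2,"z":0,"wx":0,"wy":0,"wz":0,"fingers":-1},{"x":32,"y":-16.2,"z":0,"wx":0,"wy":0,"wz":0,"fingers":-1},{"x":32,"y":-16.2,"z":0,"wx":0,"wy":0,"wz":0,"fingers":-1},{"x":32,"y":-16.2,"z":0,"wx":0,"wy":0,"wz":0,"fingers":-1},{"x":32,"y":-16.2,"z":0,"wx":0,"wy":0,"wz":0,"fingers":-1},{"x":32,"y":-16.2,"z":0,"wx":0,"wy":0,"wz":0,"fingers":-1},{"x":32,"y":-16.2,"z":0,"wx":0,"wy":0,"wz":0,"fingers":-1},{"x":32,"y":-16.2,"z":0,"wx":0,"wy":0,"wz":0,"fingers":-1},{"x":32,"y":-16.2,"z":0,"wx":0,"wy":0,"wz":0,"fingers":-1},{"x":32,"y":-16.2,"z":0,"wx":0,"wy":0,"wz":0,"fingers":-1}]}}

```text
t: 42.47
ee_pos: [0.4752, 0.2453, 0.1731]
eef_rot: [-0.0, 0.709, 0.706, -0.001]
ft_force: [0.1, 0.2, -1.8]
opening: 0.512
finger_force: 30.0
```

{"fn": "step_arm", "kwargs": {"moves": [{"x":0,"y":0,"z":0,"wx":0,"wy":0,"wz":0,"fingers":-1},{"x":0,"y":0,"z":0,"wx":0,"wy":0,"wz":0,"fingers":-1},{"x":0,"y":0,"z":20,"wx":0,"wy":0,"wz":0,"fingers":-1},{"x":0,"y":0,"z":25,"wx":0,"wy":0,"wz":0,"fingers":-1},{"x":0,"y":0,"z":25,"wx":0,"wy":0,"wz":0,"fingers":-1},{"x":0,"y":0,"z":20,"wx":0,"wy":0,"wz":0,"fingers":-1},{"x":0,"y":0,"z":10,"wx":0,"wy":0,"wz":0,"fingers":-1},{"x":0,"y":0,"z":0,"wx":0,"wy":0,"wz":0,"fingers":-1},{"x":0,"y":0,"z":0,"wx":0,"wy":0,"wz":0,"fingers":-1},{"x":0,"y":0,"z":0,"wx":0,"wy":0,"wz":0,"fingers":-1}]}}

```text
t: 43.3
ee_pos: [0.4779, 0.2442, 0.0737]
eef_rot: [0.0, 0.709, 0.705, 0.001]
ft_force: [0.5, 0.9, -2.1]
opening: 0.51
finger_force: 30.0
```

```bash
python3 -c "
from h import *
mv(.4755,.244,.047)"
```

```text
t 43.3 pos [0.4779 0.2442 0.0737] yaxis deg -0.3 tilt 0.08 F [ 0.5  0.9 -2.1] open 0.51 ff 30.0 j6 0.45
shift [-0.2 -2.5 26.7]
```

{"fn": "step_arm", "kwargs": {"moves": [{"x":0,"y":-2.3,"z":8,"wx":0,"wy":0,"wz":0,"fingers":-1},{"x":0,"y":0,"z":8,"wx":0,"wy":0,"wz":0,"fingers":-1},{"x":0,"y":0,"z":5,"wx":0,"wy":0,"wz":0,"fingers":-1},{"x":0,"y":0,"z":3,"wx":0,"wy":0,"wz":0,"fingers":-1},{"x":0,"y":0,"z":1.5,"wx":0,"wy":0,"wz":0,"fingers":-1},{"x":0,"y":0,"z":0,"wx":0,"wy":0,"wz":0,"fingers":-1},{"x":0,"y":0,"z":0,"wx":0,"wy":0,"wz":0,"fingers":-1},{"x":0,"y":0,"z":0,"wx":0,"wy":0,"wz":0,"fingers":-1},{"x":0,"y":0,"z":0,"wx":0,"wy":0,"wz":0,"fingers":-1},{"x":0,"y":0,"z":0,"wx":0,"wy":0,"wz":0,"fingers":-1}]}}

```text
t: 44.13
ee_pos: [0.4743, 0.2442, 0.0477]
eef_rot: [-0.0, 0.708, 0.706, -0.0]
ft_force: [-2.7, -0.6, 7.6]
opening: 0.513
finger_force: 30.0
```

{"fn": "step_arm", "kwargs": {"moves": [{"x":0,"y":0,"z":0,"wx":0,"wy":0,"wz":0,"fingers":0.1},{"x":0,"y":0,"z":0,"wx":0,"wy":0,"wz":0,"fingers":0.3},{"x":0,"y":0,"z":0,"wx":0,"wy":0,"wz":0,"fingers":0.6},{"x":0,"y":0,"z":0,"wx":0,"wy":0,"wz":0,"fingers":0.6},{"x":0,"y":0,"z":0,"wx":0,"wy":0,"wz":0,"fingers":0.6},{"x":0,"y":0,"z":-15,"wx":0,"wy":0,"wz":0,"fingers":0.6},{"x":0,"y":0,"z":-30,"wx":0,"wy":0,"wz":0,"fingers":0.6},{"x":0,"y":0,"z":-30,"wx":0,"wy":0,"wz":0,"fingers":0.6},{"x":0,"y":0,"z":-35,"wx":0,"wy":0,"wz":0,"fingers":0.2},{"x":0,"y":0,"z":-40,"wx":0,"wy":0,"wz":0,"fingers":0}]}}

```text
t: 44.97
ee_pos: [0.4737, 0.2438, 0.1976]
eef_rot: [-0.0, 0.709, 0.706, -0.001]
ft_force: [1.5, 0.5, -0.0]
opening: 0.685
finger_force: 0.0
```

{"fn": "step_arm", "kwargs": {"moves": [{"x":-30,"y":-10,"z":-10,"wx":0,"wy":0,"wz":0,"fingers":0},{"x":-30,"y":-10,"z":-10,"wx":0,"wy":0,"wz":0,"fingers":0},{"x":-30,"y":-10,"z":-10,"wx":0,"wy":0,"wz":0,"fingers":0},{"x":-30,"y":-10,"z":0,"wx":0,"wy":0,"wz":0,"fingers":0},{"x":-30,"y":-10,"z":0,"wx":0,"wy":0,"wz":0,"fingers":0},{"x":-30,"y":0,"z":0,"wx":0,"wy":0,"wz":0,"fingers":0},{"x":-30,"y":0,"z":0,"wx":0,"wy":0,"wz":0,"fingers":0},{"x":0,"y":0,"z":0,"wx":0,"wy":0,"wz":0,"fingers":0},{"x":0,"y":0,"z":0,"wx":0,"wy":0,"wz":0,"fingers":0},{"x":0,"y":0,"z":0,"wx":0,"wy":0,"wz":0,"fingers":0}]}}

```text
t: 45.8
ee_pos: [0.424, 0.0347, 0.2272]
eef_rot: [-0.0, 0.709, 0.705, 0.0]
ft_force: [-0.8, -0.7, -0.1]
opening: 0.5
finger_force: 0.0
```

Run:
```python
from h import *
mv(.507,.374,.2)
t=snap('top','t10.png'); s=snap('side','s10.png')
H,S,V=hsv(t)
cv2.imwrite('pics/c10.png',np.hstack([cv2.resize(t[170:260,170:330],(480,270),interpolation=2),cv2.resize(t[210:250,177:217],(270,270),interpolation=2)])[:,:,::-1])
g=cen(box((H>45)&(H<80)&(S>90),200,215,220,245)); print('green',g,ray('top',*g,.018).round(4))
print('knobred',tri(cen(box(red(t),450,225,490,260)),cen(box(red(s),325,115,350,147))).round(4))
r=box(red(t),180,212,207,248); ys,xs=np.nonzero(r); print('red bbox',xs.min(),xs.max(),ys.min(),ys.max())
# bright red bar top + white line: principal axis
b=box((t[...,0]>215),180,212,207,248); p=np.argwhere(b)[:,::-1].astype(float); print(len(p),p.mean(0)); 
w=np.array([ray('top',*q,.057)[:2] for q in p]); c=w.mean(0); U,D,Vt=np.linalg.svd(w-c); print('bar',c,np.degrees(np.arctan2(Vt[0,1],Vt[0,0])),D)
m=b&(t[...,1]>150); print('white',m.sum(),ray('top',*cen(m),.057).round(4))
```

```text
t 45.8 pos [0.424  0.0347 0.2272] yaxis deg -0.3 tilt 0.02 F [-0.8 -0.7 -0.1] open 0.5 ff 0.0 j6 0.06
shift [339.7  81.4  27.3]
green [208.5 228. ] [0.511  0.3436 0.018 ]
knobred [ 0.4877 -0.3649  0.0883]
red bbox 188 205 221 238
4 [193.  227.5]
bar [0.51060762 0.37609405] -177.276200288058 [6.14245130e-03 9.01651669e-17]
white 0 [nan nan nan]h.py:30: RuntimeWarning: Mean of empty slice.
  p=np.argwhere(m); return p.mean(0)[::-1]
  ret = um.true_divide(
```

View pics/c10.png

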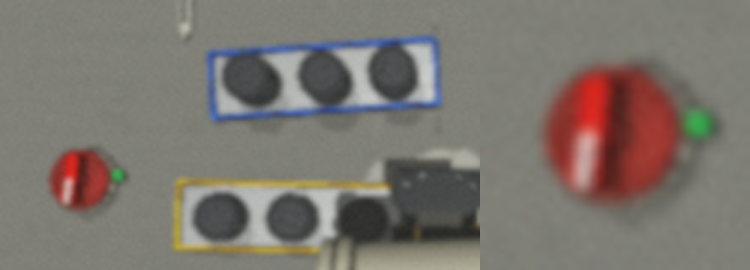

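Six shakers stand in their lanes (blue at 250–395, 75; yellow at 220–365, 215). The white line on the timer points down-left and the green mark is to the right. The bar's white end points at about 171°, the mark at about -82°, so the dial needs about 1.87 rad anticlockwise. First I turn the gripper so its fingers straddle the bar.

{"fn": "step_arm", "kwargs": {"moves": [{"x":0,"y":0,"z":0,"wx":0,"wy":0,"wz":0.12,"fingers":0},{"x":0,"y":0,"z":0,"wx":0,"wy":0,"wz":0.12,"fingers":0},{"x":0,"y":0,"z":0,"wx":0,"wy":0,"wz":0.12,"fingers":0},{"x":0,"y":0,"z":0,"wx":0,"wy":0,"wz":0.12,"fingers":0},{"x":0,"y":0,"z":0,"wx":0,"wy":0,"wz":0.12,"fingers":0},{"x":0,"y":0,"z":0,"wx":0,"wy":0,"wz":0.12,"fingers":0},{"x":0,"y":0,"z":0,"wx":0,"wy":0,"wz":0.12,"fingers":0},{"x":0,"y":0,"z":0,"wx":0,"wy":0,"wz":0.12,"fingers":0},{"x":0,"y":0,"z":0,"wx":0,"wy":0,"wz":0.12,"fingers":0},{"x":0,"y":0,"z":0,"wx":0,"wy":0,"wz":0.12,"fingers":0}]}}

```text
t: 46.73
ee_pos: [0.4239, 0.0357, 0.2271]
eef_rot: [-0.0, 0.984, 0.18, -0.0]
ft_force: [0.9, 0.7, 0.0]
opening: 0.498
finger_force: 0.0
```

{"fn": "step_arm", "kwargs": {"moves": [{"x":0,"y":0,"z":0,"wx":0,"wy":0,"wz":0.12,"fingers":0},{"x":0,"y":0,"z":0,"wx":0,"wy":0,"wz":0.12,"fingers":0},{"x":0,"y":0,"z":0,"wx":0,"wy":0,"wz":0.12,"fingers":0},{"x":0,"y":0,"z":0,"wx":0,"wy":0,"wz":0.12,"fingers":0},{"x":0,"y":0,"z":0,"wx":0,"wy":0,"wz":0.05,"fingers":0},{"x":0,"y":0,"z":0,"wx":0,"wy":0,"wz":0,"fingers":0},{"x":0,"y":0,"z":0,"wx":0,"wy":0,"wz":0,"fingers":0},{"x":0,"y":0,"z":0,"wx":0,"wy":0,"wz":0,"fingers":0},{"x":0,"y":0,"z":0,"wx":0,"wy":0,"wz":0,"fingers":0},{"x":0,"y":0,"z":0,"wx":0,"wy":0,"wz":0,"fingers":0}]}}

```text
t: 47.57
ee_pos: [0.4238, 0.0347, 0.2271]
eef_rot: [0.0, 0.997, -0.081, -0.0]
ft_force: [-0.8, 0.0, -0.5]
opening: 0.5
finger_force: 0.0
```

Run:
```python
from h import *
mv(.5065,.375,.15)
t=cv2.imread('pics/t10.png')[:,:,::-1].copy(); s=cv2.imread('pics/s10.png')[:,:,::-1].copy()
# bar: bright red pixels + whitish pixels on the dial; print for the axis
k=8; c=cv2.resize(t[215:243,182:208],None,fx=k,fy=k,interpolation=cv2.INTER_CUBIC).astype(int)
br=(c[...,0]>195); wh=(c[...,0]>170)&(c[...,1]>90)&(c[...,2]>90)&(abs(c[...,1]-c[...,2])<40)
n,l,st,ce=cv2.connectedComponentsWithStats((br|wh).astype(np.uint8)); i=1+st[1:,4].argmax()
p=(np.argwhere(l==i)[:,::-1]+.5)/k-.5+[182,215]; w=np.array([ray('top',*q,.057)[:2] for q in p[::5]]); r=cv2.minAreaRect((w*1000).astype(np.float32)); print(st[i],r)
U,D,Vt=np.linalg.svd(w-w.mean(0),full_matrices=False); print('bar',w.mean(0).round(4),np.degrees(np.arctan2(Vt[0,1],Vt[0,0])).round(1),D)
rr=box(red(t),183,216,207,243); print('disc',ray('top',196.5,229.5,.022).round(4))
rs=box(red(s)|((s.min(2)>185)),338,283,375,300); ys,xs=np.nonzero(rs); print('side bar row',ys.min(),xs[ys<=ys.min()+1].min(),xs[ys<=ys.min()+1].max(),[ray('side',u,ys.min()+1,.057)[:2].round(4).tolist() for u in(xs[ys<=ys.min()+1].min(),xs[ys<=ys.min()+1].max())])
```

```text
t 47.6 pos [0.4238 0.0347 0.2271] yaxis deg -99.3 tilt 0.0 F [-0.8  0.  -0.5] open 0.5 ff 0.0 j6 1.79
shift [  26.7 -349.2   77.1]
[  68   57   37  123 2682] ((505.60345458984375, 377.4512023925781), (9.115553855895996, 42.141151428222656), 85.8735122680664)
bar [0.5045 0.3774] 174.3 [0.26847272 0.05277632]
disc [0.5061 0.3764 0.022 ]
side bar row 291 348 365 [[0.5262, 0.3769], [0.482, 0.379]]
```

{"fn": "step_arm", "kwargs": {"moves": [{"x":2.5,"y":-35.1,"z":0,"wx":0,"wy":0,"wz":0,"fingers":0},{"x":2.5,"y":-35.1,"z":0,"wx":0,"wy":0,"wz":0,"fingers":0},{"x":2.5,"y":-35.1,"z":0,"wx":0,"wy":0,"wz":0,"fingers":0},{"x":2.5,"y":-35.1,"z":0,"wx":0,"wy":0,"wz":0,"fingers":0},{"x":2.5,"y":-35.1,"z":0,"wx":0,"wy":0,"wz":0,"fingers":0},{"x":2.5,"y":-35.1,"z":0,"wx":0,"wy":0,"wz":0,"fingers":0},{"x":2.5,"y":-35.1,"z":0,"wx":0,"wy":0,"wz":0,"fingers":0},{"x":2.5,"y":-35.1,"z":0,"wx":0,"wy":0,"wz":0,"fingers":0},{"x":2.5,"y":-35.1,"z":0,"wx":0,"wy":0,"wz":0,"fingers":0},{"x":2.5,"y":-35.1,"z":0,"wx":0,"wy":0,"wz":0,"fingers":0}]}}

```text
t: 48.4
ee_pos: [0.5056, 0.3785, 0.227]
eef_rot: [0.0, 0.997, -0.081, -0.0]
ft_force: [0.4, -0.3, 0.1]
opening: 0.499
finger_force: 0.0
```

{"fn": "step_arm", "kwargs": {"moves": [{"x":0,"y":0,"z":0,"wx":0,"wy":0,"wz":-0.07,"fingers":0},{"x":0,"y":0,"z":15,"wx":0,"wy":0,"wz":0,"fingers":0},{"x":0,"y":0,"z":25,"wx":0,"wy":0,"wz":0,"fingers":0},{"x":0,"y":0,"z":25,"wx":0,"wy":0,"wz":0,"fingers":0},{"x":0,"y":0,"z":25,"wx":0,"wy":0,"wz":0,"fingers":0},{"x":0,"y":0,"z":15,"wx":0,"wy":0,"wz":0,"fingers":0},{"x":0,"y":0,"z":0,"wx":0,"wy":0,"wz":0,"fingers":0},{"x":0,"y":0,"z":0,"wx":0,"wy":0,"wz":0,"fingers":0},{"x":0,"y":0,"z":0,"wx":0,"wy":0,"wz":0,"fingers":0},{"x":0,"y":0,"z":0,"wx":0,"wy":0,"wz":0,"fingers":0}]}}

```text
t: 49.23
ee_pos: [0.5064, 0.3774, 0.1237]
eef_rot: [-0.001, 0.999, -0.047, 0.001]
ft_force: [-1.2, -0.2, 0.5]
opening: 0.503
finger_force: 0.0
```

Run:
```python
from h import *
mv(.505,.377,.051)
s=snap('side','s11.png'); r=box(red(s),335,275,375,320); n,l,st,ce=cv2.connectedComponentsWithStats(r.astype(np.uint8)); print(st[1:].tolist())
print([proj('side',[.505,.377,z]).round(1) for z in (.057,.03)])
```

```text
t 49.2 pos [0.5064 0.3774 0.1237] yaxis deg -95.3 tilt 0.14 F [-1.2 -0.2  0.5] open 0.5 ff 0.0 j6 2.29
shift [-1.5  0.6 72.7]
[[347, 291, 19, 12, 145], [365, 304, 1, 1, 1], [351, 309, 3, 1, 3], [356, 310, 1, 1, 1]]
[array([356.1, 291.7]), array([355.3, 298.1])]
```

{"fn": "step_arm", "kwargs": {"moves": [{"x":-1,"y":0,"z":15,"wx":0,"wy":0,"wz":0,"fingers":0},{"x":0,"y":0,"z":20,"wx":0,"wy":0,"wz":0,"fingers":0},{"x":0,"y":0,"z":18,"wx":0,"wy":0,"wz":0,"fingers":0},{"x":0,"y":0,"z":10,"wx":0,"wy":0,"wz":0,"fingers":0},{"x":0,"y":0,"z":5,"wx":0,"wy":0,"wz":0,"fingers":0},{"x":0,"y":0,"z":2,"wx":0,"wy":0,"wz":0,"fingers":0},{"x":0,"y":0,"z":0,"wx":0,"wy":0,"wz":0,"fingers":0},{"x":0,"y":0,"z":0,"wx":0,"wy":0,"wz":0,"fingers":-0.2},{"x":0,"y":0,"z":0,"wx":0,"wy":0,"wz":0,"fingers":-0.4},{"x":0,"y":0,"z":0,"wx":0,"wy":0,"wz":0,"fingers":-0.5}]}}

```text
t: 50.12
ee_pos: [0.505, 0.3772, 0.053]
eef_rot: [-0.0, 0.999, -0.047, 0.001]
ft_force: [-0.1, -0.0, 0.8]
opening: 0.306
finger_force: 0.0
```

{"fn": "step_arm", "kwargs": {"moves": [{"x":0,"y":0,"z":0,"wx":0,"wy":0,"wz":0,"fingers":-0.6},{"x":0,"y":0,"z":0,"wx":0,"wy":0,"wz":0,"fingers":-0.65},{"x":0,"y":0,"z":0,"wx":0,"wy":0,"wz":0,"fingers":-1},{"x":0,"y":0,"z":0,"wx":0,"wy":0,"wz":0,"fingers":-1},{"x":0,"y":0,"z":0,"wx":0,"wy":0,"wz":0,"fingers":-1},{"x":0,"y":0,"z":0,"wx":0,"wy":0,"wz":0,"fingers":-1},{"x":0,"y":0,"z":0,"wx":0,"wy":0,"wz":0,"fingers":-1},{"x":0,"y":0,"z":0,"wx":0,"wy":0,"wz":0,"fingers":-1},{"x":0,"y":0,"z":0,"wx":0,"wy":0,"wz":0,"fingers":-1},{"x":0,"y":0,"z":0,"wx":0,"wy":0,"wz":0,"fingers":-1}]}}

```text
t: 50.95
ee_pos: [0.5046, 0.377, 0.0523]
eef_rot: [-0.0, 0.999, -0.047, 0.0]
ft_force: [-0.0, 0.0, 1.2]
opening: 0.135
finger_force: 30.0
```

{"fn": "step_arm", "kwargs": {"moves": [{"x":0,"y":0,"z":1,"wx":0,"wy":0,"wz":0,"fingers":-1},{"x":0,"y":0,"z":1,"wx":0,"wy":0,"wz":0,"fingers":-1},{"x":0,"y":0,"z":0,"wx":0,"wy":0,"wz":0,"fingers":-1},{"x":0,"y":0,"z":0,"wx":0,"wy":0,"wz":0,"fingers":-1},{"x":0,"y":0,"z":0,"wx":0,"wy":0,"wz":0,"fingers":-1},{"x":0,"y":0,"z":0,"wx":0,"wy":0,"wz":0,"fingers":-1},{"x":0,"y":0,"z":0,"wx":0,"wy":0,"wz":0,"fingers":-1},{"x":0,"y":0,"z":0,"wx":0,"wy":0,"wz":0,"fingers":-1},{"x":0,"y":0,"z":0,"wx":0,"wy":0,"wz":0,"fingers":-1},{"x":0,"y":0,"z":0,"wx":0,"wy":0,"wz":0,"fingers":-1}]}}

```text
t: 51.78
ee_pos: [0.5048, 0.377, 0.0521]
eef_rot: [-0.0, 0.999, -0.047, 0.0]
ft_force: [-3.9, -2.6, 17.4]
opening: 0.136
finger_force: 30.0
```

```bash
python3 -c "
from h import *
mv(.505,.377,.051)"
```

```text
t 51.8 pos [0.5048 0.377  0.0521] yaxis deg -95.3 tilt 0.03 F [-3.9 -2.6 17.4] open 0.14 ff 30.0 j6 2.29
shift [0.2 0.  1.1]
```

{"fn": "step_arm", "kwargs": {"moves": [{"x":0,"y":0,"z":0,"wx":0,"wy":0,"wz":-0.02,"fingers":-1},{"x":0,"y":0,"z":0,"wx":0,"wy":0,"wz":-0.04,"fingers":-1},{"x":0,"y":0,"z":0,"wx":0,"wy":0,"wz":-0.05,"fingers":-1},{"x":0,"y":0,"z":0,"wx":0,"wy":0,"wz":-0.05,"fingers":-1},{"x":0,"y":0,"z":0,"wx":0,"wy":0,"wz":-0.05,"fingers":-1},{"x":0,"y":0,"z":0,"wx":0,"wy":0,"wz":-0.05,"fingers":-1},{"x":0,"y":0,"z":0,"wx":0,"wy":0,"wz":-0.05,"fingers":-1},{"x":0,"y":0,"z":0,"wx":0,"wy":0,"wz":-0.05,"fingers":-1},{"x":0,"y":0,"z":0,"wx":0,"wy":0,"wz":-0.05,"fingers":-1},{"x":0,"y":0,"z":0,"wx":0,"wy":0,"wz":-0.04,"fingers":-1}]}}

```text
t: 52.62
ee_pos: [0.5049, 0.3759, 0.0521]
eef_rot: [0.001, 0.984, 0.179, 0.0]
ft_force: [-1.8, -9.1, 19.6]
opening: 0.137
finger_force: 30.0
```

Run:
```python
from h import *
mv(.505,.377,.051); print(read_state()['moment'].round(3))
s=get_image('side'); H,S,V=hsv(s); m=box((H>45)&(H<80)&(S>80),330,280,385,325); print('green px',m.sum(), cen(m) if m.any() else '', proj('side',[.511,.3436,.018]))
```

```text
t 52.6 pos [0.5049 0.3759 0.0521] yaxis deg -69.4 tilt 0.08 F [-1.8 -9.1 19.6] open 0.14 ff 30.0 j6 1.83
shift [ 0.4 -1.   1.1]
[-1.564  0.444 -0.035]
green px 1 [350. 291.] [351.15485615 290.90463388]
```

{"fn": "step_arm", "kwargs": {"moves": [{"x":0,"y":0,"z":0,"wx":0,"wy":0,"wz":-0.046,"fingers":-1},{"x":0,"y":0,"z":0,"wx":0,"wy":0,"wz":-0.046,"fingers":-1},{"x":0,"y":0,"z":0,"wx":0,"wy":0,"wz":-0.046,"fingers":-1},{"x":0,"y":0,"z":0,"wx":0,"wy":0,"wz":-0.046,"fingers":-1},{"x":0,"y":0,"z":0,"wx":0,"wy":0,"wz":-0.046,"fingers":-1},{"x":0,"y":0,"z":0,"wx":0,"wy":0,"wz":-0.046,"fingers":-1},{"x":0,"y":0,"z":0,"wx":0,"wy":0,"wz":-0.046,"fingers":-1},{"x":0,"y":0,"z":0,"wx":0,"wy":0,"wz":-0.046,"fingers":-1},{"x":0,"y":0,"z":0,"wx":0,"wy":0,"wz":-0.046,"fingers":-1},{"x":0,"y":0,"z":0,"wx":0,"wy":0,"wz":-0.046,"fingers":-1}]}}

```text
t: 53.5
ee_pos: [0.5056, 0.3751, 0.0521]
eef_rot: [0.001, 0.917, 0.398, 0.0]
ft_force: [1.2, -13.2, 18.7]
opening: 0.135
finger_force: 30.0
```

{"fn": "step_arm", "kwargs": {"moves": [{"x":0,"y":0,"z":0,"wx":0,"wy":0,"wz":-0.046,"fingers":-1},{"x":0,"y":0,"z":0,"wx":0,"wy":0,"wz":-0.046,"fingers":-1},{"x":0,"y":0,"z":0,"wx":0,"wy":0,"wz":-0.046,"fingers":-1},{"x":0,"y":0,"z":0,"wx":0,"wy":0,"wz":-0.046,"fingers":-1},{"x":0,"y":0,"z":0,"wx":0,"wy":0,"wz":-0.046,"fingers":-1},{"x":0,"y":0,"z":0,"wx":0,"wy":0,"wz":-0.046,"fingers":-1},{"x":0,"y":0,"z":0,"wx":0,"wy":0,"wz":-0.046,"fingers":-1},{"x":0,"y":0,"z":0,"wx":0,"wy":0,"wz":-0.046,"fingers":-1},{"x":0,"y":0,"z":0,"wx":0,"wy":0,"wz":-0.046,"fingers":-1},{"x":0,"y":0,"z":0,"wx":0,"wy":0,"wz":-0.046,"fingers":-1}]}}

```text
t: 54.33
ee_pos: [0.5064, 0.3762, 0.0521]
eef_rot: [0.001, 0.802, 0.597, 0.001]
ft_force: [2.9, -8.1, 13.7]
opening: 0.129
finger_force: 30.0
```

{"fn": "step_arm", "kwargs": {"moves": [{"x":0,"y":0,"z":0,"wx":0,"wy":0,"wz":-0.05,"fingers":-1},{"x":0,"y":0,"z":0,"wx":0,"wy":0,"wz":-0.05,"fingers":-1},{"x":0,"y":0,"z":0,"wx":0,"wy":0,"wz":-0.05,"fingers":-1},{"x":0,"y":0,"z":0,"wx":0,"wy":0,"wz":-0.05,"fingers":-1},{"x":0,"y":0,"z":0,"wx":0,"wy":0,"wz":-0.05,"fingers":-1},{"x":0,"y":0,"z":0,"wx":0,"wy":0,"wz":-0.05,"fingers":-1},{"x":0,"y":0,"z":0,"wx":0,"wy":0,"wz":-0.05,"fingers":-1},{"x":0,"y":0,"z":0,"wx":0,"wy":0,"wz":-0.05,"fingers":-1},{"x":0,"y":0,"z":0,"wx":0,"wy":0,"wz":-0.05,"fingers":-1},{"x":0,"y":0,"z":0,"wx":0,"wy":0,"wz":0,"fingers":-1}]}}

```text
t: 55.17
ee_pos: [0.5069, 0.3774, 0.0521]
eef_rot: [0.001, 0.649, 0.761, 0.002]
ft_force: [3.4, -2.9, 11.0]
opening: 0.136
finger_force: 30.0
```

Run:
```python
from h import *
mv(.505,.377,.051)
s=get_image('side'); H,S,V=hsv(s); m=box((H>45)&(H<80)&(S>80),330,280,385,325); print('green px',m.sum(), cen(m) if m.any() else '')
```

```text
t 55.2 pos [0.5069 0.3774 0.0521] yaxis deg 9.1 tilt 0.28 F [ 3.4 -2.9 11. ] open 0.14 ff 30.0 j6 0.46
shift [-0.1 -2.   1.1]
green px 0
```

{"fn": "step_arm", "kwargs": {"moves": [{"x":0,"y":0,"z":-1,"wx":0,"wy":0,"wz":0,"fingers":-1},{"x":0,"y":0,"z":0,"wx":0,"wy":0,"wz":0,"fingers":-0.6},{"x":0,"y":0,"z":0,"wx":0,"wy":0,"wz":0,"fingers":-0.4},{"x":0,"y":0,"z":0,"wx":0,"wy":0,"wz":0,"fingers":-0.2},{"x":0,"y":0,"z":0,"wx":0,"wy":0,"wz":0,"fingers":-0.2},{"x":0,"y":0,"z":-10,"wx":0,"wy":0,"wz":0,"fingers":-0.2},{"x":0,"y":0,"z":-25,"wx":0,"wy":0,"wz":0,"fingers":-0.2},{"x":0,"y":0,"z":-35,"wx":0,"wy":0,"wz":0,"fingers":0},{"x":0,"y":0,"z":-40,"wx":0,"wy":0,"wz":0,"fingers":0},{"x":0,"y":0,"z":-35,"wx":0,"wy":0,"wz":0,"fingers":0}]}}

```text
t: 56.05
ee_pos: [0.5044, 0.3768, 0.1986]
eef_rot: [-0.0, 0.65, 0.76, 0.0]
ft_force: [0.6, 1.4, 0.5]
opening: 0.497
finger_force: 0.0
```

{"fn": "step_arm", "kwargs": {"moves": [{"x":-37,"y":-8,"z":0,"wx":0,"wy":0,"wz":0,"fingers":-0.5},{"x":-37,"y":-8,"z":0,"wx":0,"wy":0,"wz":0,"fingers":-0.5},{"x":-37,"y":-8,"z":0,"wx":0,"wy":0,"wz":0,"fingers":-0.8},{"x":-37,"y":-8,"z":0,"wx":0,"wy":0,"wz":0,"fingers":-1},{"x":-37,"y":-8,"z":0,"wx":0,"wy":0,"wz":0,"fingers":-1},{"x":-37,"y":-8,"z":0,"wx":0,"wy":0,"wz":0,"fingers":-1},{"x":-37,"y":-8,"z":0,"wx":0,"wy":0,"wz":0,"fingers":-1},{"x":-37,"y":-8,"z":0,"wx":0,"wy":0,"wz":0,"fingers":-1},{"x":-37,"y":-8,"z":0,"wx":0,"wy":0,"wz":0,"fingers":-1},{"x":-37,"y":-8,"z":0,"wx":0,"wy":0,"wz":0,"fingers":-1}]}}

```text
t: 56.88
ee_pos: [0.4826, -0.0027, 0.1969]
eef_rot: [0.0, 0.65, 0.76, 0.0]
ft_force: [1.0, -0.2, -0.3]
opening: 0.001
finger_force: 0.0
```

{"fn": "step_arm", "kwargs": {"moves": [{"x":-37,"y":0,"z":0,"wx":0,"wy":0,"wz":0,"fingers":-1},{"x":-37,"y":0,"z":0,"wx":0,"wy":0,"wz":0,"fingers":-1},{"x":-37,"y":0,"z":0,"wx":0,"wy":0,"wz":0,"fingers":-1},{"x":-37,"y":0,"z":0,"wx":0,"wy":0,"wz":0,"fingers":-1},{"x":-37,"y":0,"z":0,"wx":0,"wy":0,"wz":0,"fingers":-1},{"x":0,"y":0,"z":0,"wx":0,"wy":0,"wz":0,"fingers":-1},{"x":0,"y":0,"z":0,"wx":0,"wy":0,"wz":0,"fingers":-1},{"x":0,"y":0,"z":0,"wx":0,"wy":0,"wz":0,"fingers":-1},{"x":0,"y":0,"z":0,"wx":0,"wy":0,"wz":0,"fingers":-1},{"x":0,"y":0,"z":0,"wx":0,"wy":0,"wz":0,"fingers":-1}]}}

```text
t: 57.72
ee_pos: [0.5115, -0.1824, 0.1963]
eef_rot: [-0.0, 0.649, 0.761, -0.0]
ft_force: [-0.1, 0.2, 0.8]
opening: 0.003
finger_force: 0.0
```

Run:
```python
from h import *
mv(.488,-.365,.15)
t=snap('top','t12.png'); s=snap('side','s12.png'); H,S,V=hsv(t)
a=cv2.resize(t[165:265,170:350],(640,355),interpolation=2); b=cv2.resize(s[200:325,270:385],(225,245),interpolation=2); c=cv2.resize(t[205:250,175:220],(240,240),interpolation=2)
o=np.zeros((600,640,3),np.uint8); o[:355]=a; o[355:,:225]=b; o[355:595,230:470]=c; d=cv2.resize(s[280:320,335:375],(165,165),interpolation=2); o[355:520,475:640]=d
cv2.imwrite('pics/c12.png',o[:,:,::-1])
g=cen(box((H>45)&(H<80)&(S>90),170,210,220,250)); print('green',g,ray('top',*g,.018).round(4))
r=box(red(t),170,205,225,255); ys,xs=np.nonzero(r); print('red bbox',xs.min(),xs.max(),ys.min(),ys.max(),ray('top',(xs.min()+xs.max())/2,(ys.min()+ys.max())/2,.024).round(4))
```

```text
t 57.7 pos [ 0.5115 -0.1824  0.1963] yaxis deg 9.0 tilt 0.03 F [-0.1  0.2  0.8] open 0.0 ff 0.0 j6 -0.52
shift [-176.6  -51.9   46.2]
green [207.61538462 228.38461538] [0.5099 0.3461 0.018 ]
red bbox 184 204 222 239 [0.5031 0.3828 0.024 ]
```

View pics/c12.png

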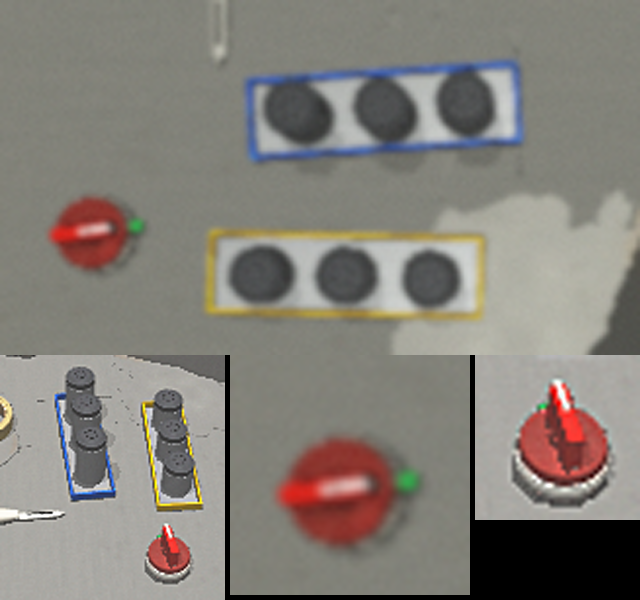

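The white line points at the green mark (crop 350–407, 483), and three shakers stand in each lane. Now I push the knob home with closed fingers.

{"fn": "step_arm", "kwargs": {"moves": [{"x":-35.3,"y":-10.4,"z":0,"wx":0,"wy":0,"wz":0,"fingers":-1},{"x":-35.3,"y":-10.4,"z":0,"wx":0,"wy":0,"wz":0,"fingers":-1},{"x":-35.3,"y":-10.4,"z":0,"wx":0,"wy":0,"wz":0,"fingers":-1},{"x":-35.3,"y":-10.4,"z":0,"wx":0,"wy":0,"wz":0,"fingers":-1},{"x":-35.3,"y":-10.4,"z":0,"wx":0,"wy":0,"wz":0,"fingers":-1},{"x":0,"y":0,"z":15,"wx":0,"wy":0,"wz":0,"fingers":-1},{"x":0,"y":0,"z":20,"wx":0,"wy":0,"wz":0,"fingers":-1},{"x":0,"y":0,"z":20,"wx":0,"wy":0,"wz":0,"fingers":-1},{"x":0,"y":0,"z":15,"wx":0,"wy":0,"wz":0,"fingers":-1},{"x":0,"y":0,"z":0,"wx":0,"wy":0,"wz":0,"fingers":-1}]}}

```text
t: 58.65
ee_pos: [0.4863, -0.3643, 0.1231]
eef_rot: [-0.003, 0.65, 0.76, -0.0]
ft_force: [-0.2, 0.2, 0.1]
opening: 0.004
finger_force: 0.0
```

```bash
python3 -c "
from h import *
mv(.4885,-.365,.100)"
```

```text
t 58.6 pos [ 0.4863 -0.3643  0.1231] yaxis deg 9.0 tilt 0.32 F [-0.2  0.2  0.1] open 0.0 ff 0.0 j6 -0.82
shift [-1.1  2.2 23.1]
```

{"fn": "step_arm", "kwargs": {"moves": [{"x":-0.5,"y":1,"z":3,"wx":0,"wy":0,"wz":0,"fingers":-1},{"x":0,"y":0,"z":4,"wx":0,"wy":0,"wz":0,"fingers":-1},{"x":0,"y":0,"z":4,"wx":0,"wy":0,"wz":0,"fingers":-1},{"x":0,"y":0,"z":4,"wx":0,"wy":0,"wz":0,"fingers":-1},{"x":0,"y":0,"z":4,"wx":0,"wy":0,"wz":0,"fingers":-1},{"x":0,"y":0,"z":3,"wx":0,"wy":0,"wz":0,"fingers":-1},{"x":0,"y":0,"z":2,"wx":0,"wy":0,"wz":0,"fingers":-1},{"x":0,"y":0,"z":1.5,"wx":0,"wy":0,"wz":0,"fingers":-1},{"x":0,"y":0,"z":0,"wx":0,"wy":0,"wz":0,"fingers":-1},{"x":0,"y":0,"z":0,"wx":0,"wy":0,"wz":0,"fingers":-1}]}}

```text
t: 59.48
ee_pos: [0.4888, -0.3666, 0.1022]
eef_rot: [-0.0, 0.65, 0.76, -0.0]
ft_force: [-4.2, 2.9, 14.3]
opening: 0.008
finger_force: 7.5
```

Contact is at the home height (0.102 m, 14 N). I'll back off and check.

{"fn": "step_arm", "kwargs": {"moves": [{"x":0,"y":0,"z":-4,"wx":0,"wy":0,"wz":0,"fingers":-1},{"x":0,"y":0,"z":-10,"wx":0,"wy":0,"wz":0,"fingers":-1},{"x":0,"y":0,"z":-25,"wx":0,"wy":0,"wz":0,"fingers":-1},{"x":0,"y":0,"z":-30,"wx":0,"wy":0,"wz":0,"fingers":-1},{"x":0,"y":0,"z":-30,"wx":0,"wy":0,"wz":0,"fingers":-1},{"x":-20,"y":-25,"z":-10,"wx":0,"wy":0,"wz":0,"fingers":-1},{"x":-20,"y":-25,"z":0,"wx":0,"wy":0,"wz":0,"fingers":-1},{"x":-20,"y":-25,"z":0,"wx":0,"wy":0,"wz":0,"fingers":-1},{"x":0,"y":0,"z":0,"wx":0,"wy":0,"wz":0,"fingers":-1},{"x":0,"y":0,"z":0,"wx":0,"wy":0,"wz":0,"fingers":-1}]}}

```text
t: 60.32
ee_pos: [0.4231, -0.4385, 0.2101]
eef_rot: [0.0, 0.651, 0.759, 0.0]
ft_force: [0.3, 0.3, 0.8]
opening: 0.004
finger_force: 0.0
```

Run:
```python
from h import *
mv(.4885,-.365,.100)
t=snap('top','t13.png'); s=snap('side','s13.png'); t0=cv2.imread('pics/t12.png')[:,:,::-1]; s0=cv2.imread('pics/s12.png')[:,:,::-1]
print('knob',tri(cen(box(red(t),450,225,490,260)),cen(box(red(s),325,115,350,147))).round(4))
d=cv2.absdiff(t,t0).max(2)>40; print('top change near lanes/timer',d[165:265,170:345].sum())
d=cv2.absdiff(s,s0).max(2)>40; print('side change',d[225:325,270:385].sum())
ti=cv2.imread('pics/top0.png')[:,:,::-1]; d=cv2.absdiff(t,ti).max(2)>40
print('probe',d[115:172,352:384].sum(),'roll',d[120:162,275:320].sum(),'peeler',d[120:185,222:240].sum())
```

```text
t 60.3 pos [ 0.4231 -0.4385  0.2101] yaxis deg 8.8 tilt 0.02 F [0.3 0.3 0.8] open 0.0 ff 0.0 j6 -0.98
shift [ 62.7  75.8 110.1]
knob [ 0.4889 -0.3632  0.0739]
top change near lanes/timer 90
side change 0
probe 0 roll 0 peeler 0
```

Run:
```python
from h import *
t=cv2.imread('pics/t13.png'); t0=cv2.imread('pics/t12.png'); s=cv2.imread('pics/s13.png'); s0=cv2.imread('pics/s12.png')
p=np.argwhere(cv2.absdiff(t,t0).max(2)[165:265,170:345]>40)+[165,170]; print(p.min(0),p.max(0))
print((cv2.absdiff(s,s0).max(2)[198:325,285:385]>40).sum())
print(job_done())
```

```text
[245 335] [264 344]
426
the job is handed in; nothing more can be done
None
```

I handed the job in with every step done: I pulled the knob out, stood three tall shakers in the blue lane and three short ones in the yellow, wound the timer to its green mark, and pushed the knob home. Just before hand-in, pixel changes showed at the edges of the checked area. I put them down to the arm's moving shadow but did not confirm that, and hand-in gave no verdict.

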